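# Press a stopper home with the bench quick clamp, then run the jaw back

## Robot

A 7-joint arm with a two-finger parallel gripper is mounted at the origin on the work surface. World frame = base frame: x ahead of the robot, y to its left, z up, the work surface at z = 0. Lengths are in m, angles in degrees, forces in N, time in s.
With the tool pointing down it reaches from about 0.425 to 0.875 m from the base axis. Payload 4.7 kg.
Tool frame: the origin (TCP) lies midway between the tips of the shut fingers; the grasp point (between the pads) lies 19 mm behind it (env.tcp_to_grasp is the distance from the TCP to the grasp point, in m); z points along the fingers, x is the direction in which the jaws open and shut, and the axes are right-handed (so a half turn about z gives the same grasp; the last joint's range is limited). The gripper opens to 87 mm and grips with 3 to 60 N. Pads are 19 mm wide; open, the fingers measure 117 mm over their backs; the gripper's body (75 mm by 190 mm) begins 51 mm behind the grasp point.
Start: joints at [-70.64, 18.392, -4.016, 83.108, 1.295, 78.541, -3.26], TCP at [0.207, 0.616, 0.201] pointing down, gripper open.
Joint ranges: [-163.93, 163.93], [-17.29, 119.83], [-79.2, 71.16], [3.27, 140.29], [-89.18, 269.18], [5.43, 117.66], [-154.24, 154.24]. Speed limits (degrees/s): [147.25, 147.25, 180, 180, 180, 180, 180].

## Interface

Orientations are given as [roll, pitch, yaw] about the fixed x, y, z axes, in that order (R = Rz(yaw) Ry(pitch) Rx(roll)).
In Python, from cell import env, viewer gives the robot as it stands.
- The arm moves only by the shell command python3 -m pendant 'ROWS' [OPENING] [FORCE]. ROWS is JSON, a list of rows, each a list of 6 numbers: the shift along the tool's x, y, z each as a share of 0.1 m, from -1 to 1, then the turn, a rotation vector about the tool's x, y, z each as a share of 90 degrees, from -1 to 1. A call has exactly 8 rows; each row is the pose to reach, as a shift and turn from the pose commanded when the call began, along the tool's axes at that moment; what a row does not reach only later rows make up. A row lasts 1/8 s, in which the tool goes at most 62.5 mm and 10.7 degrees, less where a joint would pass 70% of its speed; a pose out of reach is approached as far as the arm can. A call with a number of a shift or a turn outside -1 to 1 is refused whole. A call with a gripper value outside its range is refused whole. OPENING is the finger opening in mm, from 0 to 87, set as the call begins (- or left out, the last holds). The fingers move at their own pace and stop on an object; FORCE is the grip in N (left out, the last holds). Time passes only in rows, so rows that repeat a pose let the fingers close, or fill a call up. It gives the time, the measured TCP pose, the force and the opening at its end, in the units of the state.
- env.get_obs(): the state, without advancing time (a new reading comes with each control period).
- viewer.read_camera(name): name is "scene" or "top"; returns a dict with "frame" (480x640x3 uint8, red, green, blue), "fx", "fy", "cx", "cy" (pixels), "view" (4x4, takes a point from world to camera coordinates). Camera axes: x right, y down, z forward; pixel columns grow to the right and rows downward; lengths in m; the calibration is good to about 2 mm. A picture is of the moment at which its call begins. There is no depth.
- env.sign_off(): hands the job in, once; it reports no verdict.
The state is a dict: "time_s": time; "qpos": joint angles; "joint_velocities": joint speeds; "effort": joint torques, N m; "tool_pos": TCP position; "tool_rot": TCP orientation; "force": force on the tool from outside, world axes, zero at the start; "wrist_torque": the same for the moment, N m; "grip_width": finger opening in m.
Only numpy, scipy, OpenCV 4.12 (cv2) and the standard library are available. Lean on these libraries where they do the work, as an engineer would, in place of code of your own. Each camera call takes 0.05 s, during which the arm holds its last target.

## Task

Pump the yellow trigger of the bench quick clamp until its jaw has pushed the blue stopper fully home, its flange flush on the rim of the clear specimen tube; then press the red release lever and, keeping it pressed, slide the carriage fully back to its rear stop. Be gentle: feel for the stopper bottoming and do not force the trigger on (12 N at the hand is all it ever takes; much more would crack the tube or strain the clamp), leave the bottle and the dish where they are, and finish with your hand off the clamp.

Things in the scene. Friction and masses are not known exactly. Their poses are not given: they have to be found in the camera images.
- clamp: Bench quick clamp, screwed to the table: dark steel base 380 x 100 x 12 mm with a toothed bar. Origin at table level; +x (lengthwise) is the way the jaw advances, +y across, +z up. Base from x = -200 to +180 mm. Along +x: rear stops at x = -177, grey carriage, blue stopper, clear tube (32 mm across, axis 36 mm up, rim at x = +74), grey end block. Nothing on it is above 125 mm.
- carriage (a joint): Carriage along the bar, m: 0 = fully back at its rear stop, larger = forward (about 0.056 with the stopper home). It carries jaw, trigger and release lever and drags with 4 to 8 N. A ratchet of 6 mm teeth holds it against going back unless the red lever is pressed. Shoving the jaw against the stopper by hand takes 35 N or more; the trigger has the leverage.
- trigger (a joint): Yellow trigger, rad: 0 = up at rest (sprung), 0.70 = fully pressed. The first third of a stroke is idle; a full stroke advances the carriage about 6 mm; let it come right up between strokes; 3 to 7 strokes are needed. Pressing takes 2 to 7 N while the jaw is free, 7 to 10 N while the stopper moves; with the stopper home it stiffens part-way (0.3 to 0.6 rad): 12 N there is enough, 17 N too much.
- trigger_pad (a point): Centre of the top face of the yellow pad (52 mm lengthwise, 44 across, 8 thick). At rest 108 mm above the table, front edge (+x) higher, tilted 0.35 rad; a full stroke swings it some 50 mm down and 25 mm forward, besides the carriage's advance. Push it down from above with shut fingers, moving forward with it, and come back the same way: lifted straight up, fingers may catch its front edge.
- release (a joint): Red release lever, rad: about 0 = up (sprung; rides from -0.05 to 0.1 on the teeth), 0.20 = fully pressed. The ratchet lets go above about 0.13.
- release_pad (a point): Middle of the free top face of the red release pad, 75 mm above the table; free part 44 mm lengthwise, 38 mm across, its rear end (-x) under the pull bar. It goes down about 9 mm here: 3 N starts it, 7 to 8 N is fully down, then it stops hard.
- plug (a joint): How far the blue stopper (flange 34 mm across, 8 mm thick) is pushed in, m: 0.016 = fully home, flange on the tube's rim; it starts 8 to 16 mm short of that and stays where it is pushed.
- bottle_mid (a point): Middle of a small loose bottle with a black cap, 32 mm across, 60 mm tall, standing beside the clamp.
- dish_mid (a point): Middle of a loose closed round culture dish, 92 mm across, 17 mm tall, on the table beside the clamp.
- trigger_pin (a point): Middle of the crosswise pin about which the trigger turns, on the carriage, 49 mm above the table. The pad's centre at rest lies 57 mm in front of it (+x) and 59 mm above it.
- pull_bar (a point): Middle of the front face (+x side) of the dark steel pull bar of the carriage: 58 mm across, 10 mm thick, from 85 to 111 mm above the table, 22 mm behind the release_pad point. With the red pad kept pressed, push this bar towards -x with the side of the shut fingers to slide the carriage back.

How it is judged:
By the outcome, as a careful person would: the job done as asked, in the order asked, and still so for the second after the job is handed in, with the robot touching nothing.
It also fails if it takes over 72 s, if anything falls off the work surface, if the arm or the gripper's body presses on something with over 40 N, if the wrist force passes 120 N, or if a joint passes its speed limit or range.

## Working session

There is one attempt and no reset: what is moved stays moved. The work goes in short steps, Python scripts to look and compute and a shell command to move; the robot and the scene stay as the last step left them, time stands still between calls to the robot, and variables do not carry over. Pictures are saved under pics/ and viewed, and the job is handed in when it is done.

```bash
ls; mkdir -p pics; python3 - <<'E'
from cell import env, viewer
import cv2,numpy as np
for n in("scene","top"):
    c=viewer.read_camera(n); cv2.imwrite(f"pics/{n}0.png",c["frame"][:,:,::-1])
    print(n,c["fx"],c["fy"],c["cx"],c["cy"],np.round(c["view"],4).tolist())
o=env.get_obs();print({k:np.round(v,3).tolist() for k,v in o.items()})
E
```

```text
pics
scene 463.2607912924052 463.2607912924052 315.9089908745881 232.7215346134071 [[-0.4407, 0.8975, 0.0202, 0.2174], [0.6444, 0.3319, -0.6889, -0.2935], [-0.625, -0.2906, -0.7245, 1.3258], [0.0, 0.0, 0.0, 1.0]]
top 453.6101112691082 453.6101112691082 326.21689150132465 243.5144216905178 [[0.0009, -0.9998, 0.018, -0.0188], [-0.9887, -0.0036, -0.1496, 0.5621], [0.1496, -0.0176, -0.9886, 1.058], [0.0, 0.0, 0.0, 1.0]]
{'time_s': 0.1, 'qpos': [-70.641, 18.434, -4.015, 83.168, 1.295, 78.54, -3.261], 'joint_velocities': [0.004, -0.011, -0.04, -0.095, 0.072, -0.084, 0.054], 'effort': [-0.0, -49.257, -0.406, -31.34, -0.064, 0.04, 0.0], 'tool_pos': [0.207, 0.616, 0.2], 'tool_rot': [179.994, 0.097, 71.449], 'force': [0.998, -1.24, 0.172], 'wrist_torque': [-0.016, 0.037, -0.003], 'grip_width': 0.087}
```

View pics/scene0.png

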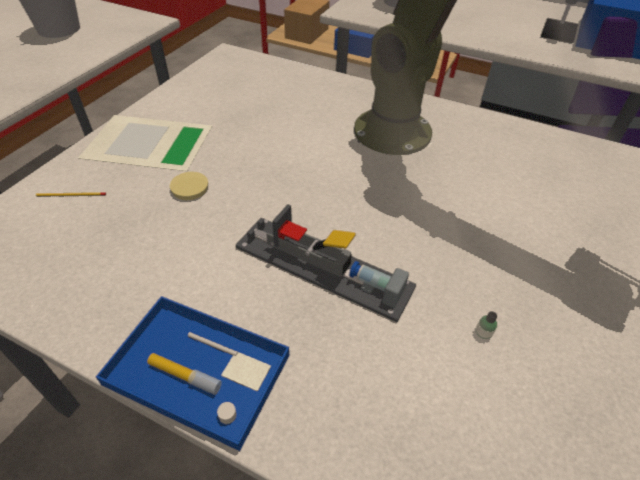

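View pics/top0.png

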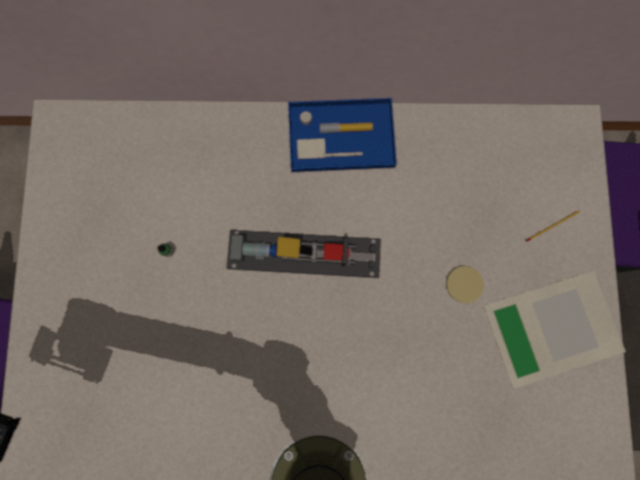

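The clamp lies near (305,252) in the top view, with its +x direction pointing image-left (world +y). The yellow pad is at about (289,248) and the red pad at (336,253). The bottle (166,248) and dish (465,284) are well clear of both ends.

```bash
cat > h.py <<'E'
from cell import env, viewer
import cv2,numpy as np
def ray(c,u,v):
    V=np.array(c["view"]);R=V[:3,:3];t=V[:3,3]
    d=R.T@np.array([(u-c["cx"])/c["fx"],(v-c["cy"])/c["fy"],1]);return -R.T@t,d
def onz(c,u,v,z):
    o,d=ray(c,u,v);return o+d*(z-o[2])/d[2]
def proj(c,p):
    V=np.array(c["view"]);q=V[:3,:3]@p+V[:3,3];return c["fx"]*q[0]/q[2]+c["cx"],c["fy"]*q[1]/q[2]+c["cy"]
def tri(c1,p1,c2,p2):
    o1,d1=ray(c1,*p1);o2,d2=ray(c2,*p2)
    s=np.linalg.lstsq(np.c_[d1,-d2],o2-o1,rcond=None)[0]
    a,b=o1+s[0]*d1,o2+s[1]*d2;return (a+b)/2,np.linalg.norm(a-b)
def blob(c,lo,hi,roi):
    h=cv2.cvtColor(c["frame"],cv2.COLOR_RGB2HSV);m=cv2.inRange(h,lo,hi)
    k=np.zeros_like(m);x0,y0,x1,y1=roi;k[y0:y1,x0:x1]=m[y0:y1,x0:x1]
    cs,_=cv2.findContours(k,cv2.RETR_EXTERNAL,cv2.CHAIN_APPROX_NONE)
    if not cs:return None
    b=max(cs,key=cv2.contourArea);M=cv2.moments(b);
    return (M["m10"]/M["m00"],M["m01"]/M["m00"]),M["m00"],cv2.minAreaRect(b),b
Y=((18,150,90),(32,255,255));R=((0,180,80),(6,255,255))
E
python3 - <<'E'
from h import *
t=viewer.read_camera("top");s=viewer.read_camera("scene")
for n,col,z in(("Y",Y,.108),("R",R,.075)):
    a=blob(t,*col,(210,215,400,290));b=blob(s,*col,(220,190,430,320))
    print(n,a[:3],b[:3]);print(tri(t,a[0],s,b[0]),onz(t,*a[0],z),onz(s,*b[0],z))
h=cv2.cvtColor(t["frame"],cv2.COLOR_RGB2HSV);m=(h[...,2]<110).astype(np.uint8)*255
k=np.zeros_like(m);k[215:295,210:400]=m[215:295,210:400]
k=cv2.morphologyEx(k,cv2.MORPH_CLOSE,np.ones((9,9)))
cs,_=cv2.findContours(k,cv2.RETR_EXTERNAL,cv2.CHAIN_APPROX_NONE)
b=max(cs,key=cv2.contourArea);r=cv2.minAreaRect(b);bx=cv2.boxPoints(r);print(r)
P=np.array([onz(t,*p,.012) for p in bx]);print(P.round(4),P.mean(0))
print(np.linalg.norm(P-np.roll(P,1,0),axis=1))
for c,n in((t,"t"),(s,"s")):
    f=c["frame"][:,:,::-1]
    f=f[210:290,210:400] if n=="t" else f[190:330,225:425]
    cv2.imwrite(f"pics/crop_{n}.png",cv2.resize(f,None,fx=4,fy=4,interpolation=cv2.INTER_CUBIC))
E
```

```text
Y ((287.81431767337807, 246.8317673378076), 372.5, ((287.68292236328125, 246.85365295410156), (22.307170867919922, 18.552499771118164), 6.340191841125488)) ((338.7303639846743, 238.94396551724137), 348.0, ((338.4615783691406, 238.80770874023438), (29.892372131347656, 16.37258529663086), 7.125016689300537))
(array([0.54514672, 0.07172544, 0.10103749]), np.float64(0.0006941241587290133)) [0.5442731  0.07093158 0.108     ] [0.55107917 0.07434584 0.108     ]
R ((333.2567287784679, 251.25741890959281), 241.5, ((333.0, 251.5), (15.0, 18.0), 90.0)) ((291.09095951192455, 230.50526899611756), 300.5, ((290.6000061035156, 231.80001831054688), (24.149532318115234, 17.88854217529297), 26.56505012512207))
(array([ 0.54000723, -0.03440366,  0.06892817]), np.float64(0.0014638906829634903)) [ 0.5388856  -0.03353317  0.075     ] [ 0.54533583 -0.0322378   0.075     ]
((303.5107727050781, 252.30616760253906), (153.5964813232422, 43.26661682128906), 3.1798300743103027)
[[ 0.5008  0.2296  0.012 ]
 [ 0.609   0.2273  0.012 ]
 [ 0.5889 -0.1564  0.012 ]
 [ 0.4806 -0.1486  0.012 ]] [0.54482913 0.03795934 0.012     ]
[0.37869129 0.10824251 0.38420191 0.10856596]
```

View pics/crop_t.png

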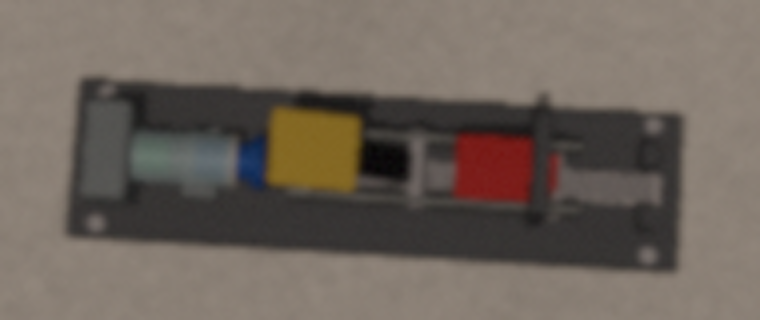

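View pics/crop_s.png

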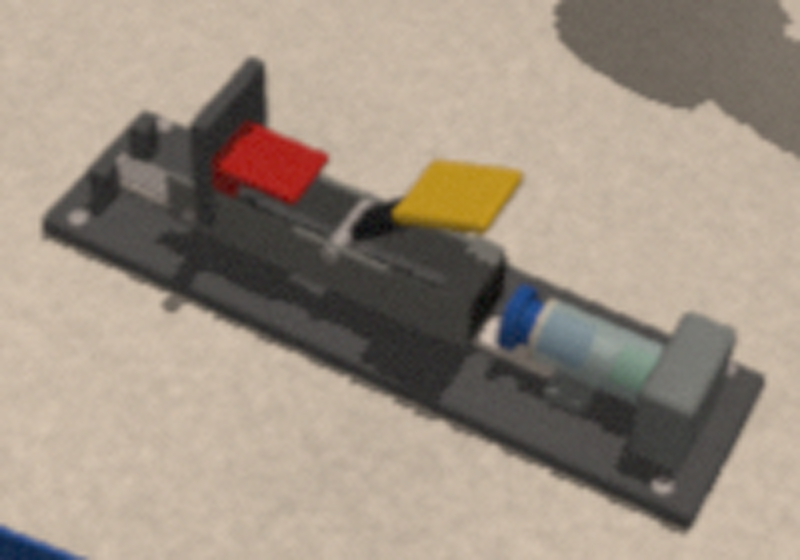

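Clamp +x is at about 87° world yaw, with its line through (0.543, 0.038). The yellow pad is at (0.545, 0.071) and the red pad at (0.539, -0.034). I'll shut the fingers and travel at height, ending with tool y = -clamp x (yaw -3°).

```bash
R='[-0.82,0.99,0,0,0,0]'; python3 -m pendant '[[-0.41,0.5,0,0,0,0],[-0.82,0.99,0,0,0,0],[-0.82,0.99,0,0,0,0],[-0.82,0.99,0,0,0,0],[-0.82,0.99,0,0,0,0],[-0.82,0.99,0,0,0,0],[-0.82,0.99,0,0,0,0],[-0.82,0.99,0,0,0,0]]' 0 20
```

```text
time_s: 1.2
tool_pos: [0.2743, 0.5073, 0.201]
tool_rot: [-180.0, 0.0, 71.5]
force: [0.4, -0.1, 0.2]
grip_width: 0.0147
```

```bash
for i in 1; do python3 -m pendant '[[-0.2,0.25,0,0,0,0],[-0.4,0.5,0,0,0,0],[-0.6,0.75,0,0,0,0],[-0.82,0.99,0,0,0,0],[-0.82,0.99,0,0,0,0],[-0.82,0.99,0,0,0,0],[-0.82,0.99,0,0,0,0],[-0.82,0.99,0,0,0,0]]'; done
python3 -m pendant '[[-0.2,0.25,0,0,0,0],[-0.4,0.5,0,0,0,0],[-0.6,0.75,0,0,0,0],[-0.82,0.99,0,0,0,0],[-0.82,0.99,0,0,0,0],[-0.82,0.99,0,0,0,0],[-0.82,0.99,0,0,0,0],[-0.82,0.99,0,0,0,0]]'
python3 -m pendant '[[-0.2,0.25,0,0,0,0],[-0.4,0.5,0,0,0,0],[-0.6,0.75,0,0,0,0],[-0.82,0.99,0,0,0,0],[-0.82,0.99,0,0,0,0],[-0.82,0.99,0,0,0,0],[-0.82,0.99,0,0,0,0],[-0.82,0.99,0,0,0,0]]'
python3 -m pendant '[[-0.1,0.12,0,0,0,0.11],[-0.2,0.25,0,0,0,0.22],[-0.3,0.37,0,0,0,0.33],[-0.4,0.5,0,0,0,0.44],[-0.6,0.75,0.1,0,0,0.55],[-0.82,0.99,0.2,0,0,0.66],[-0.82,0.99,0.4,0,0,0.77],[-0.82,0.99,0.5,0,0,0.828]]'
python3 - <<'E'
from h import *
s=viewer.read_camera("scene");cv2.imwrite("pics/s1.png",s["frame"][:,:,::-1])
print(env.get_obs()["qpos"],env.get_obs()["tool_pos"],env.get_obs()["grip_width"])
E
```

```text
time_s: 2.2
tool_pos: [0.3417, 0.3985, 0.2011]
tool_rot: [-180.0, 0.0, 71.5]
force: [-0.3, 0.1, -0.4]
grip_width: 0.0006
time_s: 3.2
tool_pos: [0.4096, 0.2894, 0.2011]
tool_rot: [-180.0, 0.0, 71.5]
force: [0.0, -0.5, 0.4]
grip_width: 0.0005
time_s: 4.2
tool_pos: [0.4775, 0.1802, 0.2012]
tool_rot: [-180.0, -0.0, 71.6]
force: [-0.3, -1.1, 0.1]
grip_width: 0.0003
time_s: 5.2
tool_pos: [0.5452, 0.07, 0.15]
tool_rot: [180.0, 0.1, -3.3]
force: [-0.4, 1.4, -0.5]
grip_width: 0.0007
[-34.88570691   8.34171642  27.18283296 102.43648589  -4.01095963
  70.35094235  -9.9642404 ] [0.54445896 0.0701683  0.14897216] 0.0005166262657151326
```

View pics/s1.png

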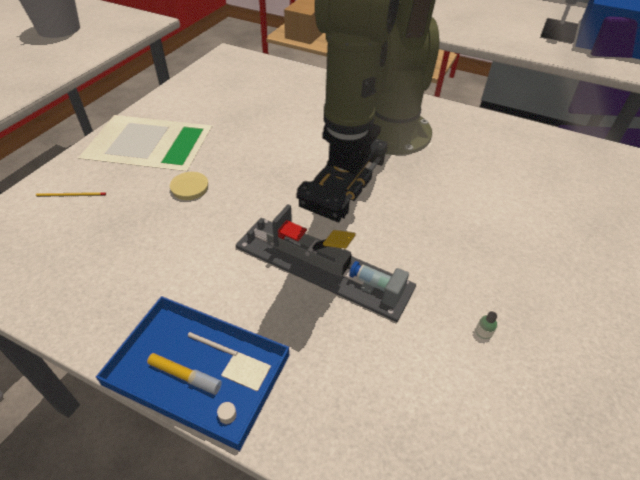

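The gripper is hovering above the yellow pad, which sits at (339,239) with the fingers just above it. First stroke: following the pad's arc to about 0.5 rad, then reading the force.

```bash
python3 -m pendant '[[0,0,0.2,0,0,0],[0,0,0.36,0,0,0],[0,-0.03,0.42,0,0,0],[0,-0.08,0.49,0,0,0],[0,-0.13,0.57,0,0,0],[0,-0.18,0.65,0,0,0],[0,-0.22,0.71,0,0,0],[0,-0.247,0.752,0,0,0]]'
python3 - <<'E'
from h import *
s=viewer.read_camera("scene");cv2.imwrite("pics/s2.png",cv2.resize(s["frame"][150:330,225:425,::-1],None,fx=4,fy=3.3333,interpolation=cv2.INTER_CUBIC))
o=env.get_obs();print(o["tool_pos"],o["force"],o["wrist_torque"])
E
```

```text
time_s: 6.25
tool_pos: [0.5473, 0.095, 0.0758]
tool_rot: [180.0, -0.0, -3.1]
force: [-0.8, -1.6, 3.3]
grip_width: 0.0004
[0.54721442 0.09523818 0.07551482] [ 1.11341182 -0.3440777   3.80762991] [-0.15149306 -0.22580361  0.03184278]
```

View pics/s2.png

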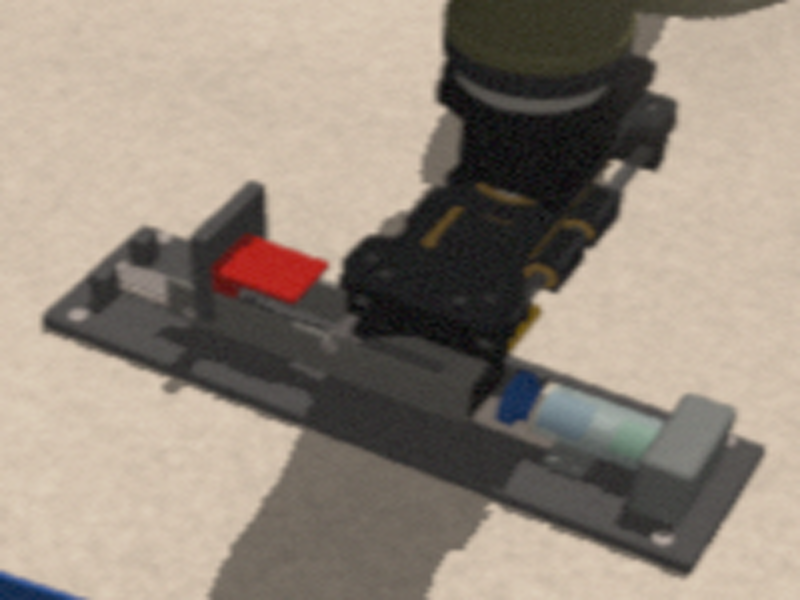

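Stroke 1 is pressing at about 3.8 N. The red pad and pull bar stay visible left of the hand, so I can track the carriage by the red pad. Finishing the stroke.

```bash
cat > look.py <<'E'
from h import *
t=viewer.read_camera("top");s=viewer.read_camera("scene")
b=blob(s,*R,(220,190,430,320));p=onz(s,*b[0],.075)
o=env.get_obs();print("red scene px",np.round(b[0],2),"area",b[1],"y on z.075",p[1].round(4),"f",o["force"].round(2),"tcp",o["tool_pos"].round(4),o["time_s"])
b=blob(s,(100,150,40),(125,255,255),(320,240,400,310))
if b:print("blue",np.round(b[0],1),b[1],cv2.boundingRect(b[3]))
b=blob(t,*R,(210,215,400,290))
if b:print("red top",np.round(b[0],2),b[1])
E
python3 -m pendant '[[0,-0.012,0.02,0,0,0],[0,-0.023,0.04,0,0,0],[0,-0.034,0.06,0,0,0],[0,-0.042,0.08,0,0,0],[0,-0.05,0.1,0,0,0],[0,-0.055,0.118,0,0,0],[0,-0.058,0.13,0,0,0],[0,-0.058,0.13,0,0,0]]'
python3 look.py
```

```text
time_s: 7.3
tool_pos: [0.5478, 0.1026, 0.0636]
tool_rot: [-179.8, -0.1, -3.0]
force: [-0.4, 4.7, 6.2]
grip_width: 0.0003
red scene px [292.55 231.61] area 317.0 y on z.075 -0.0281 f [0.07 3.3  6.3 ] tcp [0.5478 0.1026 0.0636] 7.4
blue [354.3 269.1] 59.5 (350, 262, 10, 14)
red top [331.88 251.1 ] 249.0
```

```bash
python3 -m pendant '[[0,-0.01,0.01,0,0,0],[0,-0.02,0.015,0,0,0],[0,-0.02,0.02,0,0,0],[0,-0.02,0.025,0,0,0],[0,-0.02,0.025,0,0,0],[0,-0.02,0.025,0,0,0],[0,-0.02,0.025,0,0,0],[0,-0.02,0.025,0,0,0]]'
python3 look.py
```

```text
time_s: 8.4
tool_pos: [0.5479, 0.1042, 0.0611]
tool_rot: [-179.9, -0.1, -3.0]
force: [-0.2, 4.4, 6.8]
grip_width: 0.0004
red scene px [292.76 231.79] area 322.0 y on z.075 -0.0275 f [-0.74  4.17  6.16] tcp [0.5478 0.1042 0.0611] 8.5
blue [354.3 269.7] 57.0 (350, 263, 10, 13)
red top [331.58 251.11] 252.0
```

```bash
python3 -m pendant '[[0,-0.01,0.01,0,0,0],[0,-0.01,0.02,0,0,0],[0,-0.015,0.03,0,0,0],[0,-0.015,0.03,0,0,0],[0,-0.015,0.03,0,0,0],[0,-0.015,0.03,0,0,0],[0,-0.015,0.03,0,0,0],[0,-0.015,0.03,0,0,0]]'
python3 look.py
```

```text
time_s: 9.5
tool_pos: [0.548, 0.106, 0.0581]
tool_rot: [-179.9, -0.1, -3.0]
force: [-0.7, 4.8, 6.2]
grip_width: 0.0004
red scene px [293.06 232.12] area 332.0 y on z.075 -0.0266 f [0.01 4.01 5.25] tcp [0.548  0.1059 0.0581] 9.6
blue [353.9 270.9] 39.5 (350, 263, 9, 13)
red top [331.08 251.15] 255.0
```

```bash
python3 -m pendant '[[0,-0.005,0.01,0,0,0],[0,-0.01,0.02,0,0,0],[0,-0.01,0.03,0,0,0],[0,-0.01,0.03,0,0,0],[0,-0.01,0.03,0,0,0],[0,-0.01,0.03,0,0,0],[0,-0.01,0.03,0,0,0],[0,-0.01,0.03,0,0,0]]'
python3 look.py
```

```text
time_s: 10.6
tool_pos: [0.548, 0.1076, 0.0552]
tool_rot: [-179.8, -0.1, -3.0]
force: [-0.3, 4.8, 6.1]
grip_width: 0.0008
red scene px [293.25 232.15] area 329.5 y on z.075 -0.0262 f [-0.03  4.73  6.07] tcp [0.5481 0.1076 0.0551] 10.7
blue [353.6 271.7] 26.5 (350, 265, 10, 11)
red top [331.02 251.11] 253.0
```

```bash
python3 -m pendant '[[0,-0.005,0.01,0,0,0],[0,-0.01,0.02,0,0,0],[0,-0.01,0.025,0,0,0],[0,-0.01,0.025,0,0,0],[0,-0.01,0.025,0,0,0],[0,-0.01,0.025,0,0,0],[0,-0.01,0.025,0,0,0],[0,-0.01,0.025,0,0,0]]'
python3 look.py
```

```text
time_s: 11.7
tool_pos: [0.5481, 0.1089, 0.0526]
tool_rot: [-179.8, -0.1, -3.0]
force: [0.1, 5.5, 5.4]
grip_width: 0.0004
red scene px [293.6  232.18] area 324.5 y on z.075 -0.0255 f [0.54 4.83 6.48] tcp [0.5481 0.1089 0.0526] 11.8
blue [352.8 272.8] 21.0 (350, 270, 7, 7)
red top [330.76 251.06] 246.0
```

```bash
python3 - <<'E'
from h import *
for n in("scene","top"):
    s=viewer.read_camera(n);f=s["frame"][170:320,225:425,::-1] if n=="scene" else s["frame"][200:300,210:400,::-1]
    cv2.imwrite(f"pics/{n}3.png",cv2.resize(f,None,fx=4,fy=4,interpolation=cv2.INTER_CUBIC))
    print(proj(s,env.get_obs()["tool_pos"]))
E
```

```text
(np.float64(353.7619535565522), np.float64(262.94094252647875))
(np.float64(273.4581609037692), np.float64(248.47550703680454))
```

View pics/scene3.png

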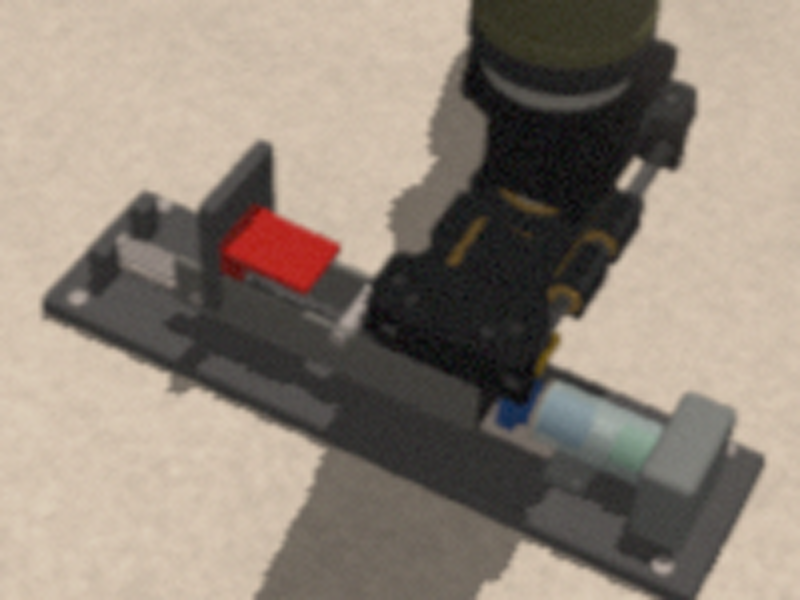

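View pics/top3.png

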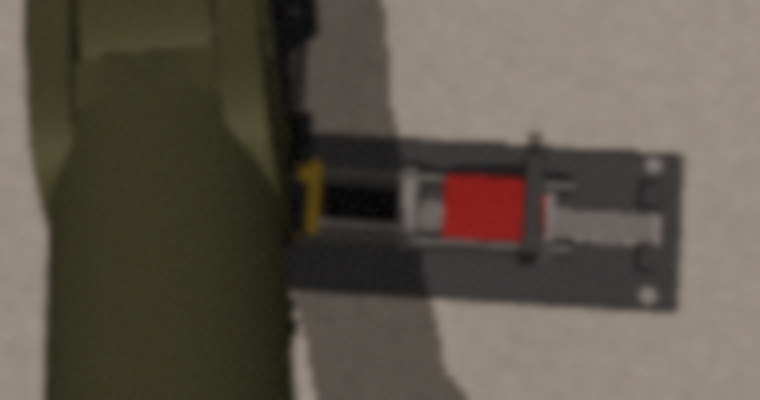

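```bash
python3 - <<'E'
from h import *
t=viewer.read_camera("top");s=viewer.read_camera("scene")
print(onz(t,300,247,.099),onz(t,276.8,247,.117),onz(t,290.5,249,.066),onz(t,290.5,249,.08))
# pad front edge corner (robot side) at scene
for z in(.045,.05,.06,.07):print(z,onz(s,225+557/4,170+335/4,z))
E
```

```text
[0.54527283 0.04360907 0.099     ] [0.54251149 0.09509572 0.117     ] [0.54514421 0.06735474 0.066     ] [0.54320176 0.066493   0.08      ]
0.045 [0.50988779 0.11652523 0.045     ]
0.05 [0.51414497 0.11773173 0.05      ]
0.06 [0.52265933 0.12014475 0.06      ]
0.07 [0.53117369 0.12255776 0.07      ]
```

```bash
python3 -m pendant '[[0,-0.005,0.01,0,0,0],[0,-0.008,0.015,0,0,0],[0,-0.008,0.015,0,0,0],[0,-0.008,0.015,0,0,0],[0,-0.008,0.015,0,0,0],[0,-0.008,0.015,0,0,0],[0,-0.008,0.015,0,0,0],[0,-0.008,0.015,0,0,0]]'
python3 look.py
```

```text
time_s: 13.0
tool_pos: [0.5478, 0.1076, 0.0507]
tool_rot: [-179.9, -0.0, -3.1]
force: [0.4, 5.1, 5.1]
grip_width: 0.0006
red scene px [293.26 231.32] area 298.0 y on z.075 -0.0272 f [0.01 4.87 5.63] tcp [0.5479 0.1076 0.0507] 13.1
blue [352.8 273.1] 17.0 (350, 270, 8, 7)
red top [331.13 251.03] 230.0
```

```bash
python3 -m pendant '[[0,0.03,-0.07,0,0,0],[0,0.07,-0.16,0,0,0],[0,0.12,-0.26,0,0,0],[0,0.18,-0.37,0,0,0],[0,0.24,-0.48,0,0,0],[0,0.29,-0.58,0,0,0],[0,0.308,-0.68,0,0,0],[0,0.308,-0.76,0,0,0]]'
python3 look.py;  python3 - <<'E'
from h import *
s=viewer.read_camera("scene");f=s["frame"][170:320,225:425,::-1]
cv2.imwrite(f"pics/s4.png",cv2.resize(f,None,fx=4,fy=4,interpolation=cv2.INTER_CUBIC))
E
```

```text
time_s: 14.1
tool_pos: [0.5461, 0.076, 0.1272]
tool_rot: [-180.0, -0.0, -3.1]
force: [-0.3, 0.1, -0.9]
grip_width: 0.0005
red scene px [292.84 231.15] area 291.5 y on z.075 -0.0282 f [-0.05 -0.07 -0.39] tcp [0.5467 0.0765 0.1275] 14.2
blue [354.1 268.4] 76.0 (350, 262, 10, 14)
red top [331.27 250.87] 226.0
```

View pics/s4.png

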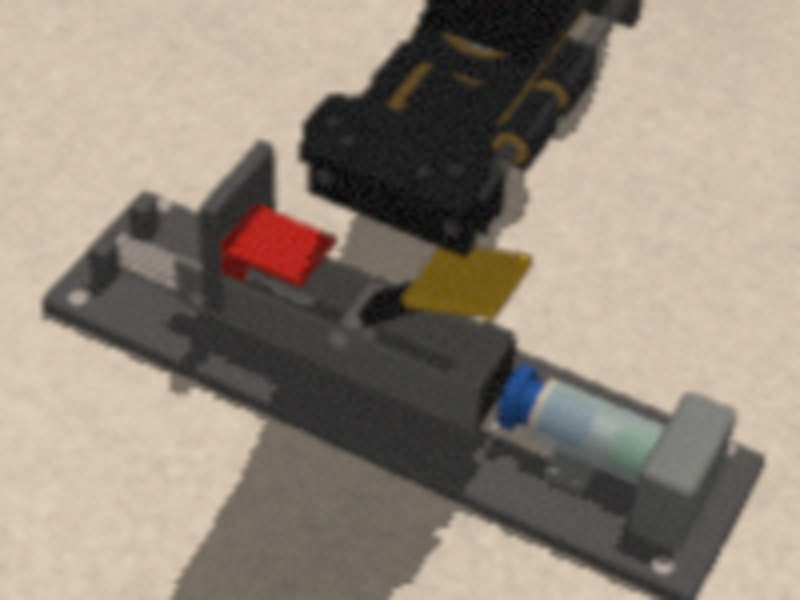

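Stroke 1 is done: the pad has sprung right up, the carriage is held forward by the ratchet, and the jaw edge (crop x≈500) is almost on the blue flange. Stroke 2 can't bottom, as the stopper is at least 8 mm short.

```bash
python3 -m pendant '[[0,0,0.12,0,0,0],[0,-0.05,0.2,0,0,0],[0,-0.11,0.29,0,0,0],[0,-0.16,0.37,0,0,0],[0,-0.21,0.45,0,0,0],[0,-0.26,0.53,0,0,0],[0,-0.30,0.61,0,0,0],[0,-0.33,0.67,0,0,0]]'
python3 look.py
```

```text
time_s: 15.25
tool_pos: [0.548, 0.1111, 0.0597]
tool_rot: [-179.9, -0.0, -3.0]
force: [-2.9, 3.9, 6.6]
grip_width: 0.0007
red scene px [295.84 233.02] area 319.0 y on z.075 -0.0204 f [-2.76  4.5   5.87] tcp [0.5481 0.1113 0.0595] 15.35
blue [352.8 271.4] 39.0 (349, 268, 9, 8)
red top [328.79 250.92] 246.0
```

```bash
python3 -m pendant '[[0,-0.01,0.02,0,0,0],[0,-0.015,0.035,0,0,0],[0,-0.02,0.045,0,0,0],[0,-0.022,0.055,0,0,0],[0,-0.025,0.06,0,0,0],[0,-0.025,0.065,0,0,0],[0,-0.025,0.07,0,0,0],[0,-0.025,0.07,0,0,0]]'
python3 look.py
```

```text
time_s: 16.35
tool_pos: [0.5487, 0.1139, 0.0531]
tool_rot: [-179.8, -0.1, -3.0]
force: [-1.7, 5.7, 4.8]
grip_width: 0.0004
red scene px [296.2  233.21] area 324.0 y on z.075 -0.0195 f [-1.5   4.77  4.85] tcp [0.5487 0.1139 0.0532] 16.45
blue [352.2 272.7] 24.5 (349, 270, 8, 7)
red top [328.05 251.01] 249.5
```

```bash
python3 -m pendant '[[0,-0.005,0.01,0,0,0],[0,-0.008,0.02,0,0,0],[0,-0.008,0.03,0,0,0],[0,-0.008,0.03,0,0,0],[0,-0.008,0.03,0,0,0],[0,-0.008,0.03,0,0,0],[0,-0.008,0.03,0,0,0],[0,-0.008,0.03,0,0,0]]'
python3 look.py
```

```text
time_s: 17.45
tool_pos: [0.5489, 0.114, 0.0501]
tool_rot: [-179.9, -0.1, -3.0]
force: [-0.3, 4.6, 5.0]
grip_width: 0.0004
red scene px [295.75 232.31] area 295.0 y on z.075 -0.0215 f [-0.6   5.13  5.3 ] tcp [0.5488 0.114  0.0501] 17.55
blue [351.8 273.3] 19.0 (349, 271, 8, 6)
red top [328.27 250.77] 233.5
```

The area drop in the red pad shows the lever falling into the next tooth (click). Retracting and looking.

```bash
python3 -m pendant '[[0,0.03,-0.07,0,0,0],[0,0.07,-0.16,0,0,0],[0,0.12,-0.26,0,0,0],[0,0.18,-0.37,0,0,0],[0,0.24,-0.48,0,0,0],[0,0.29,-0.58,0,0,0],[0,0.303,-0.68,0,0,0],[0,0.303,-0.76,0,0,0]]'
python3 look.py;  python3 - <<'E'
from h import *
s=viewer.read_camera("scene");f=s["frame"][170:320,225:425,::-1]
cv2.imwrite(f"pics/s5.png",cv2.resize(f,None,fx=4,fy=4,interpolation=cv2.INTER_CUBIC))
E
```

```text
time_s: 18.55
tool_pos: [0.5464, 0.0821, 0.1262]
tool_rot: [-180.0, -0.0, -3.1]
force: [-1.0, 0.1, -0.5]
grip_width: 0.0005
red scene px [295.51 232.31] area 293.5 y on z.075 -0.0219 f [-0.14  0.19 -0.11] tcp [0.547  0.0825 0.1265] 18.65
blue [353.8 268.7] 80.0 (349, 261, 11, 15)
red top [328.88 250.67] 221.0
```

View pics/s5.png

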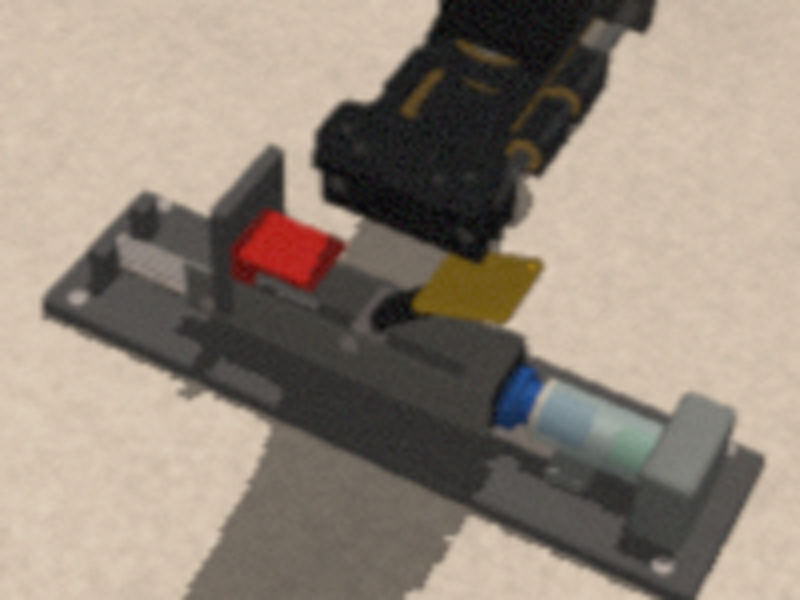

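Jaw edge now close to the flange; blue left edge still at x≈349, so the stopper hasn't moved. Stroke 3 is again safe to make fully.

```bash
python3 -m pendant '[[0,0,0.12,0,0,0],[0,-0.05,0.2,0,0,0],[0,-0.11,0.29,0,0,0],[0,-0.16,0.37,0,0,0],[0,-0.21,0.45,0,0,0],[0,-0.26,0.53,0,0,0],[0,-0.30,0.61,0,0,0],[0,-0.33,0.67,0,0,0]]'
python3 look.py
```

```text
time_s: 19.7
tool_pos: [0.5481, 0.1162, 0.0593]
tool_rot: [-179.9, 0.0, -3.0]
force: [-5.4, 1.4, 11.4]
grip_width: 0.0008
red scene px [297.71 233.8 ] area 319.5 y on z.075 -0.016 f [-3.98  1.54  9.86] tcp [0.5481 0.1165 0.0591] 19.8
blue [353.2 272.2] 35.0 (350, 268, 8, 9)
red top [326.66 250.84] 246.5
```

```bash
python3 -m pendant '[[0,-0.01,0.02,0,0,0],[0,-0.015,0.04,0,0,0],[0,-0.02,0.055,0,0,0],[0,-0.025,0.07,0,0,0],[0,-0.03,0.08,0,0,0],[0,-0.033,0.09,0,0,0],[0,-0.033,0.095,0,0,0],[0,-0.033,0.095,0,0,0]]'
python3 look.py
```

```text
time_s: 20.8
tool_pos: [0.5484, 0.1209, 0.0503]
tool_rot: [-179.8, -0.0, -3.0]
force: [-4.4, 3.1, 10.7]
grip_width: 0.0005
red scene px [298.75 234.27] area 317.0 y on z.075 -0.0136 f [-4.43  3.25 10.27] tcp [0.5483 0.1209 0.0503] 20.9
blue [353.3 273.8] 14.5 (351, 271, 6, 6)
red top [325.69 250.76] 250.5
```

```bash
python3 -m pendant '[[0,-0.005,0.01,0,0,0],[-0.005,-0.008,0.015,0,0,0],[-0.01,-0.01,0.02,0,0,0],[-0.01,-0.01,0.02,0,0,0],[-0.01,-0.01,0.02,0,0,0],[-0.01,-0.01,0.02,0,0,0],[-0.01,-0.01,0.02,0,0,0],[-0.01,-0.01,0.02,0,0,0]]'
python3 look.py
```

```text
time_s: 21.9
tool_pos: [0.5484, 0.1218, 0.0486]
tool_rot: [-179.8, -0.1, -3.0]
force: [-2.1, 2.8, 10.1]
grip_width: 0.0006
red scene px [298.63 234.33] area 322.5 y on z.075 -0.0137 f [-2.28  2.91  9.3 ] tcp [0.5484 0.1218 0.0486] 22.0
blue [353.2 274.2] 10.5 (351, 272, 5, 5)
red top [325.49 250.89] 245.0
```

```bash
python3 -m pendant '[[0,-0.005,0.01,0,0,0],[-0.005,-0.005,0.015,0,0,0],[-0.005,-0.005,0.02,0,0,0],[-0.005,-0.005,0.02,0,0,0],[-0.005,-0.005,0.02,0,0,0],[-0.005,-0.005,0.02,0,0,0],[-0.005,-0.005,0.02,0,0,0],[-0.005,-0.005,0.02,0,0,0]]'
python3 look.py
```

```text
time_s: 23.0
tool_pos: [0.5484, 0.1226, 0.0468]
tool_rot: [-179.8, -0.2, -3.0]
force: [-2.1, 3.6, 8.8]
grip_width: 0.0007
red scene px [298.86 234.28] area 317.5 y on z.075 -0.0133 f [-1.61  3.3   9.2 ] tcp [0.5484 0.1226 0.0468] 23.1
blue [353.4 274.2] 10.5 (352, 272, 4, 5)
red top [325.46 250.9 ] 244.0
```

```bash
python3 -m pendant '[[0,-0.005,0.01,0,0,0],[0,-0.005,0.015,0,0,0],[0,-0.005,0.02,0,0,0],[0,-0.005,0.025,0,0,0],[0,-0.005,0.025,0,0,0],[0,-0.005,0.025,0,0,0],[0,-0.005,0.025,0,0,0],[0,-0.005,0.025,0,0,0]]'
python3 look.py
```

```text
time_s: 24.1
tool_pos: [0.5485, 0.1235, 0.0443]
tool_rot: [-179.8, -0.2, -3.0]
force: [-1.8, 3.8, 9.2]
grip_width: 0.0006
red scene px [298.29 233.47] area 299.5 y on z.075 -0.0154 f [-0.89  3.47  8.95] tcp [0.5485 0.1235 0.0443] 24.2
blue [353.3 275.4] 3.5 (352, 273, 4, 4)
red top [325.83 250.62] 232.0
```

```bash
python3 -m pendant '[[0,0.03,-0.07,0,0,0],[0,0.07,-0.17,0,0,0],[0,0.13,-0.28,0,0,0],[0.005,0.19,-0.4,0,0,0],[0.005,0.25,-0.51,0,0,0],[0.005,0.3,-0.62,0,0,0],[0.005,0.325,-0.73,0,0,0],[0.005,0.325,-0.83,0,0,0]]'
python3 look.py;  python3 - <<'E'
from h import *
s=viewer.read_camera("scene");f=s["frame"][170:320,225:425,::-1]
cv2.imwrite(f"pics/s6.png",cv2.resize(f,None,fx=4,fy=4,interpolation=cv2.INTER_CUBIC))
E
```

```text
time_s: 25.2
tool_pos: [0.5456, 0.0877, 0.1262]
tool_rot: [-180.0, -0.0, -3.1]
force: [-0.3, 1.3, -0.9]
grip_width: 0.0007
red scene px [298.32 233.44] area 290.5 y on z.075 -0.0154 f [ 0.32  0.13 -0.03] tcp [0.5465 0.0883 0.1269] 25.3
blue [355.3 269.2] 49.0 (351, 262, 10, 15)
red top [326.61 250.62] 209.0
```

View pics/s6.png

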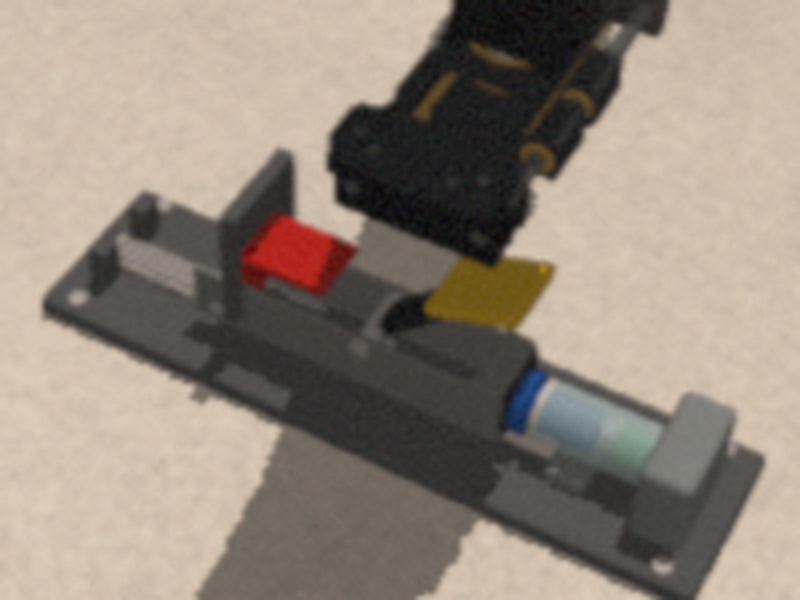

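The jaw now bears on the flange, and blue has moved forward about 3 mm (left edge 349→351). Stroke 4: a quick run over the idle/safe part, then small steps watching the force.

```bash
python3 -m pendant '[[0,0,0.12,0,0,0],[0,-0.05,0.2,0,0,0],[0,-0.11,0.29,0,0,0],[0,-0.16,0.37,0,0,0],[0,-0.21,0.45,0,0,0],[0,-0.25,0.51,0,0,0],[0,-0.28,0.56,0,0,0],[0,-0.30,0.60,0,0,0]]'
python3 look.py
```

```text
time_s: 26.35
tool_pos: [0.5471, 0.118, 0.0661]
tool_rot: [-180.0, 0.0, -3.1]
force: [-3.3, -1.1, 9.2]
grip_width: 0.0002
red scene px [299.37 234.25] area 310.5 y on z.075 -0.0125 f [-3.65 -0.43  6.97] tcp [0.5471 0.1182 0.0659] 26.45
blue [354.9 271.1] 28.5 (352, 266, 7, 11)
red top [324.76 250.71] 237.5
```

```bash
python3 -m pendant '[[0,-0.005,0.01,0,0,0],[0,-0.01,0.015,0,0,0],[0,-0.012,0.02,0,0,0],[0,-0.015,0.025,0,0,0],[0,-0.018,0.03,0,0,0],[0,-0.02,0.035,0,0,0],[0,-0.02,0.04,0,0,0],[0,-0.02,0.04,0,0,0]]'
python3 look.py
```

```text
time_s: 27.45
tool_pos: [0.5472, 0.1202, 0.0626]
tool_rot: [-180.0, 0.0, -3.1]
force: [-4.3, -0.2, 9.9]
grip_width: 0.0001
red scene px [299.71 234.5 ] area 312.5 y on z.075 -0.0116 f [-4.45 -0.09  8.44] tcp [0.5472 0.1202 0.0626] 27.55
blue [354.9 271.8] 20.0 (352, 267, 6, 10)
red top [324.48 250.71] 242.5
```

```bash
python3 -m pendant '[[-0.005,-0.005,0.005,0,0,0],[-0.01,-0.01,0.01,0,0,0],[-0.01,-0.012,0.015,0,0,0],[-0.01,-0.015,0.02,0,0,0],[-0.01,-0.018,0.025,0,0,0],[-0.01,-0.02,0.03,0,0,0],[-0.01,-0.02,0.035,0,0,0],[-0.01,-0.02,0.04,0,0,0]]'
python3 look.py
```

```text
time_s: 28.55
tool_pos: [0.5474, 0.1224, 0.059]
tool_rot: [-179.9, -0.1, -3.1]
force: [-2.3, 0.8, 9.2]
grip_width: 0.0005
red scene px [300.24 234.75] area 313.0 y on z.075 -0.0103 f [-3.16 -0.43  9.48] tcp [0.5474 0.1224 0.059 ] 28.65
blue [354.8 272.6] 14.0 (353, 269, 5, 8)
red top [323.95 250.75] 247.5
```

```bash
python3 -m pendant '[[0,-0.005,0.005,0,0,0],[0,-0.01,0.01,0,0,0],[0,-0.012,0.015,0,0,0],[0,-0.015,0.02,0,0,0],[0,-0.018,0.025,0,0,0],[0,-0.02,0.03,0,0,0],[0,-0.02,0.035,0,0,0],[0,-0.02,0.04,0,0,0]]'
python3 look.py
```

```text
time_s: 29.65
tool_pos: [0.5475, 0.1245, 0.0551]
tool_rot: [-179.9, -0.1, -3.1]
force: [-3.5, 0.1, 9.7]
grip_width: 0.0004
red scene px [300.56 235.09] area 325.0 y on z.075 -0.0093 f [-3.28  0.56 10.09] tcp [0.5475 0.1245 0.0551] 29.75
blue [354.6 273.3] 9.0 (353, 271, 4, 7)
red top [323.62 250.65] 246.5
```

```bash
python3 -m pendant '[[0,-0.005,0.005,0,0,0],[0,-0.005,0.01,0,0,0],[0,-0.008,0.015,0,0,0],[0,-0.01,0.02,0,0,0],[0,-0.01,0.025,0,0,0],[0,-0.012,0.03,0,0,0],[0,-0.012,0.03,0,0,0],[0,-0.012,0.03,0,0,0]]'
python3 look.py
```

```text
time_s: 30.75
tool_pos: [0.5476, 0.1255, 0.0523]
tool_rot: [-179.9, -0.1, -3.1]
force: [-2.5, -1.0, 12.2]
grip_width: 0.0005
red scene px [300.86 235.22] area 319.0 y on z.075 -0.0086 f [-3.25 -0.87 11.79] tcp [0.5476 0.1256 0.0523] 30.85
blue [354.7 273.1] 6.0 (354, 271, 3, 7)
red top [323.49 250.68] 248.0
```

```bash
python3 -m pendant '[[0,0,0.004,0,0,0],[0,-0.002,0.008,0,0,0],[0,-0.002,0.01,0,0,0],[0,-0.002,0.01,0,0,0],[0,-0.002,0.01,0,0,0],[0,-0.002,0.01,0,0,0],[0,-0.002,0.01,0,0,0],[0,-0.002,0.01,0,0,0]]'
python3 look.py
```

```text
time_s: 31.85
tool_pos: [0.5476, 0.1258, 0.0515]
tool_rot: [-179.9, -0.1, -3.1]
force: [-4.7, -1.0, 12.8]
grip_width: 0.0007
red scene px [300.75 235.17] area 321.5 y on z.075 -0.0088 f [-3.61 -1.09 12.2 ] tcp [0.5476 0.1258 0.0515] 31.95
blue [354.6 273.8] 10.0 (353, 271, 4, 6)
red top [323.52 250.77] 245.5
```

Force has climbed to about 13 N and the carriage has stopped advancing, so the stopper appears bottomed. Backing off along the arc to look.

```bash
python3 -m pendant '[[0,0.03,-0.06,0,0,0],[0,0.07,-0.16,0,0,0],[0,0.13,-0.28,0,0,0],[0,0.19,-0.4,0,0,0],[0,0.25,-0.51,0,0,0],[0,0.3,-0.62,0,0,0],[0,0.34,-0.73,0,0,0],[0,0.36,-0.83,0,0,0]]'
python3 look.py;  python3 - <<'E'
from h import *
s=viewer.read_camera("scene");f=s["frame"][200:300,305:425,::-1]
cv2.imwrite(f"pics/s7.png",cv2.resize(f,None,fx=6.6,fy=6,interpolation=cv2.INTER_CUBIC))
E
```

```text
time_s: 32.95
tool_pos: [0.5448, 0.089, 0.1332]
tool_rot: [-180.0, -0.0, -3.1]
force: [-0.2, 0.1, -0.8]
grip_width: 0.0002
red scene px [300.45 235.01] area 314.5 y on z.075 -0.0096 f [-0.1   0.32 -0.54] tcp [0.5456 0.0894 0.1339] 33.05
blue [356.3 269. ] 28.5 (353, 263, 8, 15)
red top [325.81 250.65] 181.0
```

View pics/s7.png

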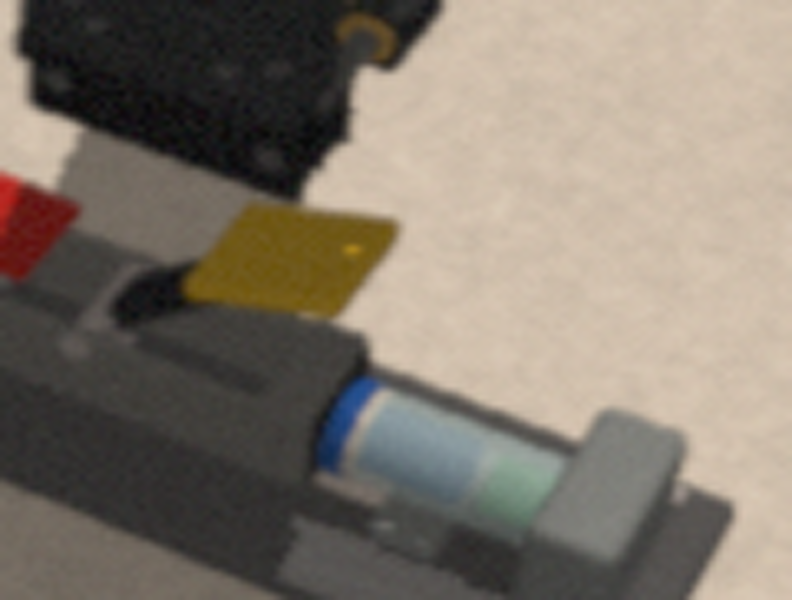

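```bash
python3 - <<'E'
from h import *
s=viewer.read_camera("scene")
a=np.array([.0532,.9986,0])
p0=np.array([.545,.048,.036])
for x in(.05,.058,.066,.074):print(x,np.round(proj(s,p0+a*x),2))
h=cv2.cvtColor(s["frame"],cv2.COLOR_RGB2HSV)
# sample along axis line at 3 heights
d=np.array(proj(s,p0+a*.075))-np.array(proj(s,p0+a*.074));print("px/mm",np.linalg.norm(d))
f=cv2.GaussianBlur(s["frame"],(0,0),.5)
for off in(0,.008,.014):
  print(off,"x(mm): b-r")
  L=[]
  for x in np.arange(.050,.090,.002):
    u,v=proj(s,p0+a*x+np.array([0.0+off*.8,0,off*.6+.0]));c=cv2.getRectSubPix(f,(1,1),(u,v))[0,0].astype(int);L.append((int(x*1000),int(c[2]-c[0]),int(c.sum())))
  print(L)
E
```

```text
0.05 [348.15 266.17]
0.058 [351.73 267.72]
0.066 [355.33 269.29]
0.074 [358.95 270.86]
px/mm 0.49516548535057964
0 x(mm): b-r
[(50, -5, 188), (52, -8, 190), (54, -6, 193), (56, -6, 190), (58, -6, 181), (60, -4, 149), (62, 6, 117), (64, 35, 141), (66, 69, 194), (68, 84, 225), (70, 76, 254), (72, 36, 328), (74, -6, 422), (76, -3, 437), (78, 14, 415), (80, 22, 403), (82, 22, 401), (84, 22, 403), (86, 23, 402), (88, 23, 399)]
0.008 x(mm): b-r
[(50, -7, 189), (52, -7, 188), (54, -7, 195), (56, -6, 196), (58, -6, 193), (60, -6, 176), (62, -2, 134), (64, 14, 114), (66, 46, 148), (68, 72, 196), (70, 82, 218), (72, 63, 262), (74, 18, 349), (76, -5, 414), (78, 4, 408), (80, 16, 388), (82, 21, 382), (84, 22, 380), (86, 23, 381), (88, 23, 381)]
0.014 x(mm): b-r
[(50, -5, 195), (52, -7, 191), (54, -8, 192), (56, -6, 199), (58, -6, 195), (60, -6, 188), (62, -5, 161), (64, 3, 125), (66, 29, 123), (68, 59, 166), (70, 74, 202), (72, 71, 228), (74, 40, 296), (76, -1, 378), (78, -6, 401), (80, 10, 379), (82, 19, 366), (84, 20, 361), (86, 22, 359), (88, 22, 357)]
```

Blue is now visible over about 8.2 mm along the axis, exactly the flange thickness, directly against the pale rim. That means it is flush. Next I go to the red pad, about 23 mm forward of its starting spot.

```bash
python3 -m pendant '[[0,0.15,0,0,0,0],[0,0.35,0,0,0,0],[0,0.6,0,0,0,0],[0,0.85,0,0,0,0],[0,1,0.05,0,0,0],[0,1,0.15,0,0,0],[0,1,0.2,0,0,0],[0,1,0.2,0,0,0]]'
python3 look.py; python3 - <<'E'
from h import *
s=viewer.read_camera("scene");f=s["frame"][170:320,225:425,::-1]
cv2.imwrite(f"pics/s8.png",cv2.resize(f,None,fx=4,fy=4,interpolation=cv2.INTER_CUBIC))
t=viewer.read_camera("top");f=t["frame"][200:300,210:400,::-1]
cv2.imwrite(f"pics/t8.png",cv2.resize(f,None,fx=4,fy=4,interpolation=cv2.INTER_CUBIC))
print(onz(t,343.5,240,.111), env.get_obs()["tool_rot"])
E
```

```text
time_s: 34.15
tool_pos: [0.5388, -0.0094, 0.1116]
tool_rot: [180.0, 0.1, -3.0]
force: [-0.7, -0.1, 0.9]
grip_width: 0.0006
red scene px [300.15 235.22] area 327.0 y on z.075 -0.0098 f [0.33 0.41 1.04] tcp [ 0.5394 -0.0096  0.1124] 34.25
blue [356.5 268.9] 31.0 (353, 263, 9, 15)
[ 0.5600016  -0.05570137  0.111     ] [-1.79992617e+02 -2.29497004e-02 -3.01578913e+00]
```

View pics/s8.png

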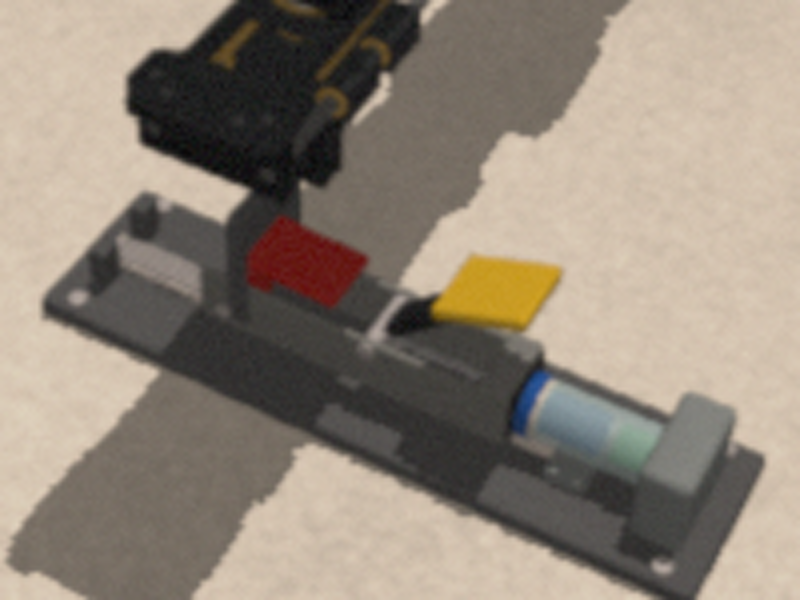

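View pics/t8.png

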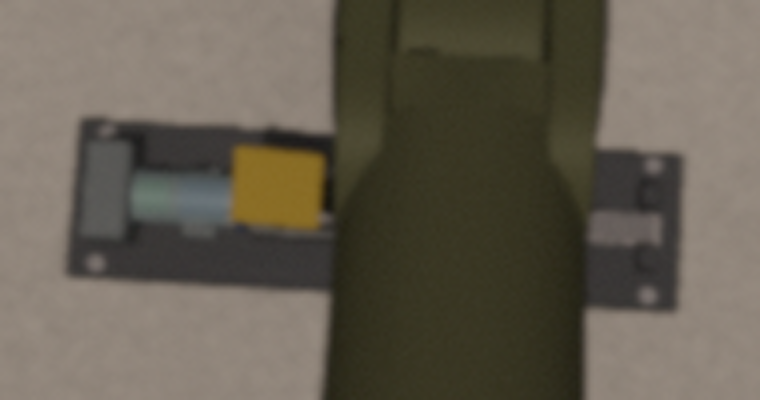

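The hand is over the red pad, and the pull bar is about 22 mm behind the pad middle (bar front y≈-0.032). Next I move back towards the bar and press down gently.

```bash
python3 -m pendant '[[0,0.05,0.1,0,0,0],[0,0.09,0.22,0,0,0],[0,0.09,0.3,0,0,0],[0,0.09,0.34,0,0,0],[0,0.09,0.37,0,0,0],[0,0.09,0.39,0,0,0],[0,0.09,0.4,0,0,0],[0,0.09,0.4,0,0,0]]'
python3 look.py
```

```text
time_s: 35.35
tool_pos: [0.539, -0.0194, 0.0726]
tool_rot: [-180.0, -0.0, -3.1]
force: [-0.2, -0.4, -0.0]
grip_width: 0.0007
red scene px [301.89 236.35] area 259.5 y on z.075 -0.0053 f [-0.05  0.29 -0.26] tcp [ 0.539  -0.0195  0.0726] 35.45
blue [356.2 269.4] 31.5 (353, 263, 8, 15)
```

```bash
python3 -m pendant '[[0,0,0.01,0,0,0],[0,0,0.02,0,0,0],[0,0,0.03,0,0,0],[0,0,0.04,0,0,0],[0,0,0.05,0,0,0],[0,0,0.06,0,0,0],[0,0,0.06,0,0,0],[0,0,0.06,0,0,0]]'
python3 look.py
```

```text
time_s: 36.45
tool_pos: [0.5389, -0.0195, 0.0665]
tool_rot: [-180.0, -0.0, -3.1]
force: [-0.1, 0.1, -0.4]
grip_width: 0.0004
red scene px [303.23 236.93] area 215.0 y on z.075 -0.0022 f [-0.63  0.01  0.86] tcp [ 0.5389 -0.0195  0.0665] 36.55
blue [356.3 269.1] 30.0 (353, 263, 8, 14)
```

```bash
python3 -m pendant '[[0,0,0.01,0,0,0],[0,0,0.02,0,0,0],[0,0,0.03,0,0,0],[0,0,0.035,0,0,0],[0,0,0.04,0,0,0],[0,0,0.045,0,0,0],[0,0,0.05,0,0,0],[0,0,0.05,0,0,0]]'
python3 - <<'E'
from h import *
o=env.get_obs();print(o["force"])
s=viewer.read_camera("scene");f=s["frame"][170:320,225:425,::-1]
cv2.imwrite(f"pics/s9.png",cv2.resize(f,None,fx=4,fy=4,interpolation=cv2.INTER_CUBIC))
E
```

```text
time_s: 37.55
tool_pos: [0.5389, -0.0195, 0.0614]
tool_rot: [-180.0, -0.0, -3.1]
force: [0.3, -0.4, 0.3]
grip_width: 0.0004
[ 0.26487419 -0.36203291  0.27607806]
```

View pics/s9.png

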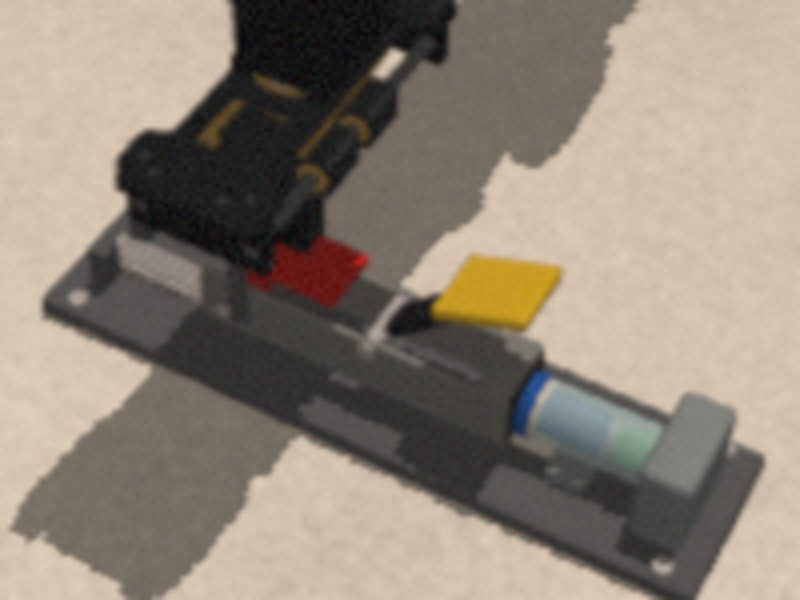

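```bash
python3 -m pendant '[[0,0,0.01,0,0,0],[0,0,0.02,0,0,0],[0,0,0.03,0,0,0],[0,0,0.04,0,0,0],[0,0,0.05,0,0,0],[0,0,0.055,0,0,0],[0,0,0.06,0,0,0],[0,0,0.06,0,0,0]]'
python3 - <<'E'
from h import *
o=env.get_obs();print(o["force"])
s=viewer.read_camera("scene");print(proj(s,o["tool_pos"]))
E
```

```text
time_s: 38.6
tool_pos: [0.5389, -0.0195, 0.0555]
tool_rot: [-180.0, -0.0, -3.1]
force: [-0.4, -0.8, 0.1]
grip_width: 0.0008
[-0.38024101 -0.7578147   0.14758035]
(np.float64(298.1981714053472), np.float64(237.09852592685027))
```

```bash
python3 - <<'E'
from h import *
s=viewer.read_camera("scene");f=s["frame"][195:265,260:350,::-1]
f=cv2.convertScaleAbs(f,alpha=2.2)
cv2.imwrite(f"pics/s10.png",cv2.resize(f,None,fx=8,fy=8,interpolation=cv2.INTER_CUBIC))
E
```

```text
(no output)
```

View pics/s10.png

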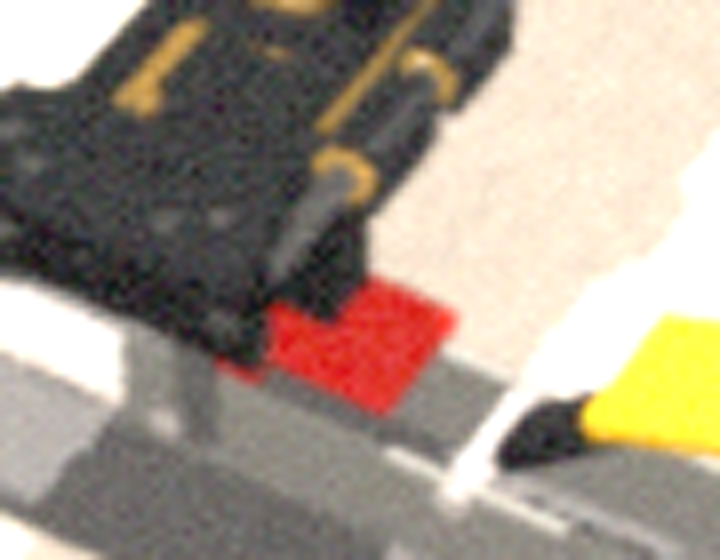

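```bash
python3 - <<'E'
from h import *
s=viewer.read_camera("scene")
for z in(.05,.0555,.06,.065,.07,.075):
  print(z,[tuple((np.array(proj(s,np.array(p+(z,))))-[260,195]).round(1)*8) for p in((.524,-.010),(.554,-.010),(.554,-.029),(.541,-.0105))])
E
```

```text
0.05 [(np.float64(364.8), np.float64(326.4)), (np.float64(311.2), np.float64(402.4)), (np.float64(245.6), np.float64(377.6)), (np.float64(332.8), np.float64(368.0))]
0.0555 [(np.float64(364.8), np.float64(312.0)), (np.float64(311.2), np.float64(388.0)), (np.float64(245.6), np.float64(362.4)), (np.float64(332.8), np.float64(353.6))]
0.06 [(np.float64(364.8), np.float64(300.0)), (np.float64(311.2), np.float64(376.0)), (np.float64(244.8), np.float64(350.4)), (np.float64(332.8), np.float64(341.6))]
0.065 [(np.float64(364.8), np.float64(286.4)), (np.float64(311.2), np.float64(362.4)), (np.float64(244.8), np.float64(337.6)), (np.float64(332.8), np.float64(328.8))]
0.07 [(np.float64(364.8), np.float64(272.8)), (np.float64(310.4), np.float64(348.8)), (np.float64(244.0), np.float64(324.0)), (np.float64(332.8), np.float64(315.2))]
0.075 [(np.float64(364.8), np.float64(259.2)), (np.float64(310.4), np.float64(335.2)), (np.float64(244.0), np.float64(310.4)), (np.float64(332.8), np.float64(301.6))]
```

```bash
python3 -m pendant '[[0,0,0.005,0,0,0],[0,0,0.01,0,0,0],[0,0,0.015,0,0,0],[0,0,0.02,0,0,0],[0,0,0.025,0,0,0],[0,0,0.03,0,0,0],[0,0,0.035,0,0,0],[0,0,0.035,0,0,0]]'
python3 -c "
from h import *
print(env.get_obs()['force'])"
```

```text
time_s: 39.75
tool_pos: [0.539, -0.0192, 0.0524]
tool_rot: [-180.0, -0.0, -3.1]
force: [-2.0, 1.1, 4.8]
grip_width: 0.0003
[-1.98051184  1.09477206  4.83548791]
```

Contact on the red pad at 4.8 N. Pressing further.

```bash
python3 -m pendant '[[0,0,0.005,0,0,0],[0,0,0.01,0,0,0],[0,0,0.015,0,0,0],[0,0,0.02,0,0,0],[0,0,0.025,0,0,0],[0,0,0.03,0,0,0],[0,0,0.035,0,0,0],[0,0,0.035,0,0,0]]'
python3 -c "
from h import *
print(env.get_obs()['force'])"
```

```text
time_s: 40.75
tool_pos: [0.5392, -0.0173, 0.0502]
tool_rot: [-179.8, -0.0, -3.0]
force: [-5.5, 4.9, 14.2]
grip_width: 0.0006
[-5.48785576  4.88335344 14.1994941 ]
```

```bash
python3 - <<'E'
from h import *
s=viewer.read_camera("scene");f=s["frame"][195:265,260:350,::-1]
f=cv2.convertScaleAbs(f,alpha=2.2)
cv2.imwrite(f"pics/s11.png",cv2.resize(f,None,fx=8,fy=8,interpolation=cv2.INTER_CUBIC))
print(env.get_obs()["force"],env.get_obs()["wrist_torque"])
E
```

```text
[-5.10269527  4.59817301 14.06239982] [ 0.76151069  1.27284109 -0.0727793 ]
```

View pics/s11.png

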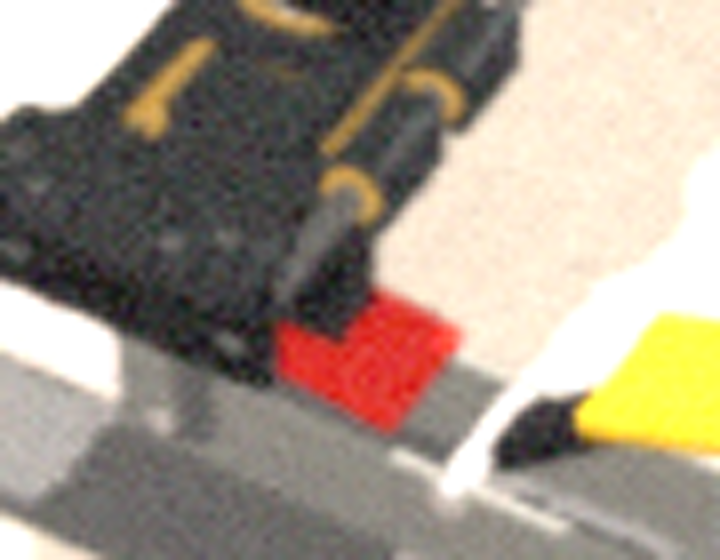

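The red pad is visibly down (front corner moved from row 410 to 430 in the crop), at about 14 N and near its hard stop. I ease 1 mm and slide back while keeping it pressed.

```bash
python3 -m pendant '[[-0.01,0,-0.01,0,0,0],[-0.01,0.04,-0.01,0,0,0],[-0.01,0.08,-0.01,0,0,0],[-0.01,0.12,-0.01,0,0,0],[-0.01,0.16,-0.01,0,0,0],[-0.01,0.19,-0.01,0,0,0],[-0.01,0.2,-0.01,0,0,0],[-0.01,0.2,-0.01,0,0,0]]'
python3 look.py; python3 - <<'E'
from h import *
s=viewer.read_camera("scene");f=s["frame"][170:320,225:425,::-1]
f=cv2.convertScaleAbs(f,alpha=1.6)
cv2.imwrite(f"pics/s12.png",cv2.resize(f,None,fx=4,fy=4,interpolation=cv2.INTER_CUBIC))
E
```

```text
time_s: 41.8
tool_pos: [0.538, -0.0376, 0.0515]
tool_rot: [-179.8, -0.1, -3.0]
force: [-3.0, 5.0, 13.6]
grip_width: 0.0004
red scene px [297.34 235.32] area 156.0 y on z.075 -0.0147 f [-3.27  4.25 13.07] tcp [ 0.5381 -0.0375  0.0514] 41.9
blue [357.2 268.1] 14.0 (355, 263, 6, 14)
```

View pics/s12.png

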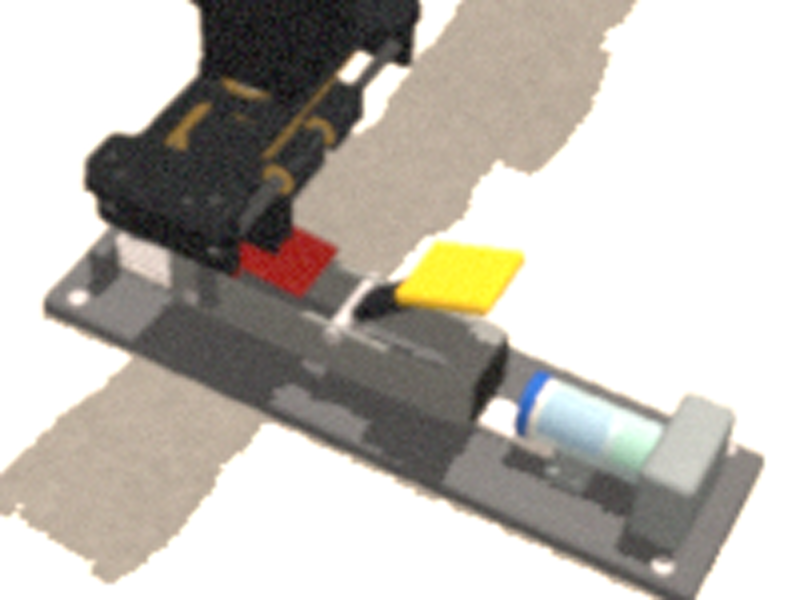

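The carriage slides back and the stopper stays flush (the blue flange at (533,400) lies directly on the rim). Continuing.

```bash
python3 -m pendant '[[0,0.04,0,0,0,0],[0,0.08,0,0,0,0],[0,0.12,0,0,0,0],[0,0.16,0,0,0,0],[0,0.2,0,0,0,0],[0,0.23,0,0,0,0],[0,0.25,0,0,0,0],[0,0.25,0,0,0,0]]'
python3 look.py
```

```text
time_s: 42.95
tool_pos: [0.5366, -0.0629, 0.0514]
tool_rot: [-179.8, -0.1, -3.0]
force: [-3.0, 2.8, 13.5]
grip_width: 0.0006
red scene px [285.7  230.73] area 162.5 y on z.075 -0.0416 f [-2.67  3.87 13.39] tcp [ 0.5366 -0.0628  0.0513] 43.05
blue [357.6 267.6] 14.0 (355, 263, 7, 15)
```

```bash
python3 -m pendant '[[0,0.02,0,0,0,0],[0,0.04,0,0,0,0],[0,0.06,0,0,0,0],[0,0.07,0,0,0,0],[0,0.08,0,0,0,0],[0,0.09,0,0,0,0],[0,0.09,0,0,0,0],[0,0.09,0,0,0,0]]'
python3 look.py; python3 - <<'E'
from h import *
s=viewer.read_camera("scene");f=s["frame"][170:320,225:425,::-1]
f=cv2.convertScaleAbs(f,alpha=1.6)
cv2.imwrite(f"pics/s13.png",cv2.resize(f,None,fx=4,fy=4,interpolation=cv2.INTER_CUBIC))
E
```

```text
time_s: 44.05
tool_pos: [0.5361, -0.0717, 0.0513]
tool_rot: [-179.8, -0.1, -3.0]
force: [-2.8, 4.8, 13.4]
grip_width: 0.0004
red scene px [282.18 229.27] area 155.0 y on z.075 -0.05 f [-4.25  5.52 14.41] tcp [ 0.5361 -0.0716  0.0513] 44.15
blue [357.3 268. ] 14.5 (355, 263, 6, 14)
```

View pics/s13.png

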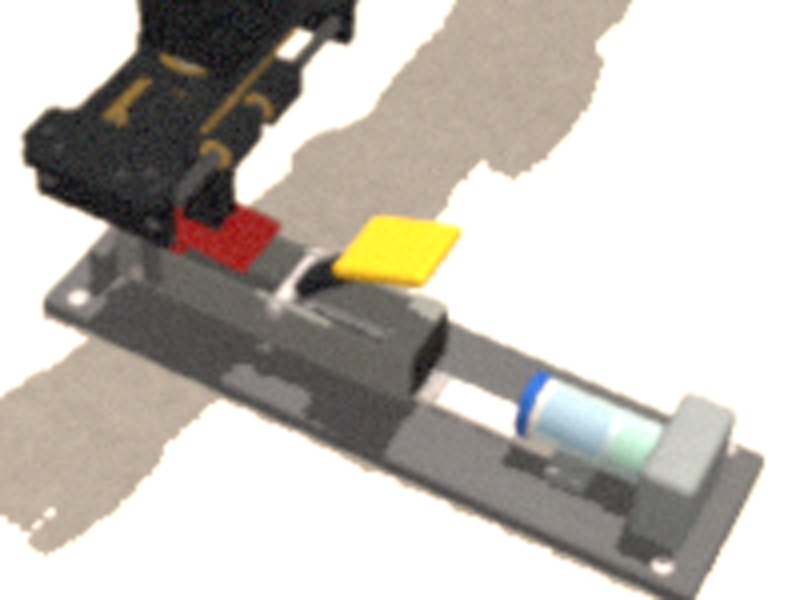

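```bash
python3 -m pendant '[[0,0.005,0,0,0,0],[0,0.01,0,0,0,0],[0,0.015,0,0,0,0],[0,0.02,0,0,0,0],[0,0.025,0,0,0,0],[0,0.03,0,0,0,0],[0,0.035,0,0,0,0],[0,0.035,0,0,0,0]]'
python3 look.py
```

```text
time_s: 45.2
tool_pos: [0.5359, -0.0744, 0.0516]
tool_rot: [-179.8, -0.1, -3.0]
force: [-3.9, 5.6, 16.0]
grip_width: 0.0003
red scene px [280.85 228.57] area 152.5 y on z.075 -0.0533 f [-4.08  5.7  16.01] tcp [ 0.536  -0.0744  0.0516] 45.3
blue [357.6 267.5] 14.5 (355, 263, 7, 14)
```

```bash
python3 -m pendant '[[0,0.005,-0.005,0,0,0],[0,0.01,-0.007,0,0,0],[0,0.015,-0.007,0,0,0],[0,0.02,-0.007,0,0,0],[0,0.025,-0.007,0,0,0],[0,0.03,-0.007,0,0,0],[0,0.03,-0.007,0,0,0],[0,0.03,-0.007,0,0,0]]'
python3 look.py
```

```text
time_s: 46.3
tool_pos: [0.5359, -0.0763, 0.0527]
tool_rot: [-179.7, -0.1, -3.0]
force: [-5.5, 7.1, 18.6]
grip_width: 0.0007
red scene px [279.73 227.39] area 168.5 y on z.075 -0.057 f [-6.07  7.75 17.36] tcp [ 0.5359 -0.0762  0.0527] 46.4
blue [357.4 267.9] 13.0 (355, 263, 6, 15)
```

```bash
python3 - <<'E'
from h import *
s=viewer.read_camera("scene");f=s["frame"][180:270,225:345,::-1]
f=cv2.convertScaleAbs(f,alpha=1.8)
cv2.imwrite(f"pics/s14.png",cv2.resize(f,None,fx=6.6,fy=6.6,interpolation=cv2.INTER_CUBIC))
t=viewer.read_camera("top");f=t["frame"][200:300,210:400,::-1]
cv2.imwrite(f"pics/t14.png",cv2.resize(f,None,fx=4,fy=4,interpolation=cv2.INTER_CUBIC))
E
```

```text
(no output)
```

View pics/s14.png

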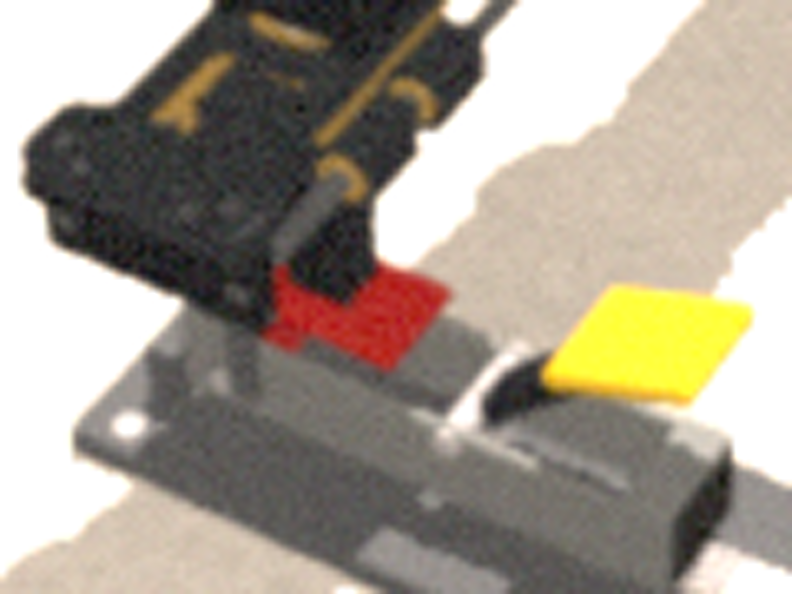

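View pics/t14.png

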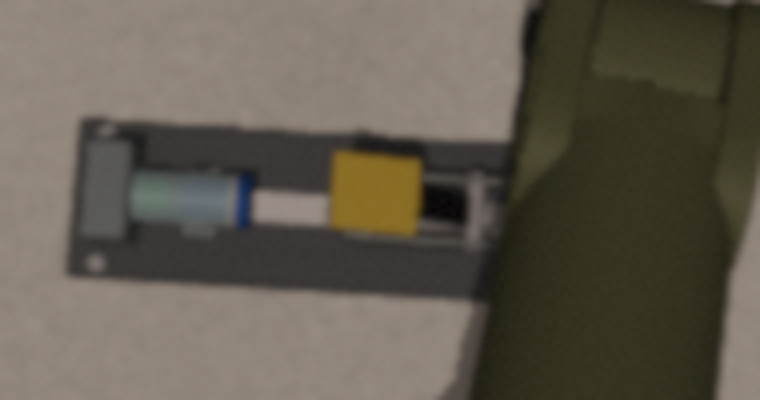

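```bash
cat > yel.py <<'E'
from h import *
t=viewer.read_camera("top");s=viewer.read_camera("scene")
for c,n,roi in((t,"top",(210,215,400,290)),(s,"scene",(220,190,430,320))):
    b=blob(c,*Y,roi)
    if b:print(n,np.round(b[0],2),b[1],"y",onz(c,*b[0],.108)[1].round(4),cv2.boundingRect(b[3]))
o=env.get_obs();print(o["time_s"],o["force"].round(1),o["tool_pos"].round(4))
E
python3 yel.py
```

```text
top [303.34 247.66] 366.0 y 0.0356 (293, 238, 22, 20)
scene [322.5  231.98] 345.5 y 0.039 (307, 224, 32, 17)
46.6 [-4.6  7.5 17.6] [ 0.5359 -0.0763  0.0527]
```

```bash
python3 -m pendant '[[0.005,0.005,-0.002,0,0,0],[0.005,0.01,-0.002,0,0,0],[0.005,0.015,-0.002,0,0,0],[0.005,0.02,-0.002,0,0,0],[0.005,0.02,-0.002,0,0,0],[0.005,0.02,-0.002,0,0,0],[0.005,0.02,-0.002,0,0,0],[0.005,0.02,-0.002,0,0,0]]'
python3 yel.py
```

```text
time_s: 47.6
tool_pos: [0.5358, -0.0768, 0.053]
tool_rot: [-179.6, -0.0, -2.9]
force: [-6.4, 10.7, 20.8]
grip_width: 0.0007
top [303.34 247.66] 366.0 y 0.0356 (293, 238, 22, 20)
scene [322.58 231.93] 347.5 y 0.039 (307, 223, 32, 18)
47.7 [-7.5 10.7 20.8] [ 0.5358 -0.0768  0.053 ]
```

The yellow pad stopped moving while the push force rose from 7 to 11 N, so the carriage is at the stop. I lift straight up and check.

```bash
python3 -m pendant '[[0,-0.01,-0.03,0,0,0],[0,-0.02,-0.08,0,0,0],[0,-0.02,-0.2,0,0,0],[0,-0.02,-0.4,0,0,0],[0,-0.02,-0.6,0,0,0],[0,-0.02,-0.8,0,0,0],[0,-0.02,-1,0,0,0],[0,-0.02,-1,0,0,0]]'
python3 yel.py
python3 -m pendant '[[-0.3,0.3,-0.1,0,0,0],[-0.7,0.5,-0.2,0,0,0],[-1,0.5,-0.3,0,0,0],[-1,0.5,-0.3,0,0,0],[-1,0.5,-0.3,0,0,0],[-1,0.5,-0.3,0,0,0],[-1,0.5,-0.3,0,0,0],[-1,0.5,-0.3,0,0,0]]'
python3 look.py;python3 yel.py; python3 - <<'E'
from h import *
s=viewer.read_camera("scene");f=s["frame"][190:330,225:425,::-1]
cv2.imwrite(f"pics/s15.png",cv2.resize(f,None,fx=4,fy=4,interpolation=cv2.INTER_CUBIC))
t=viewer.read_camera("top");f=t["frame"][200:300,210:400,::-1]
cv2.imwrite(f"pics/t15.png",cv2.resize(f,None,fx=4,fy=4,interpolation=cv2.INTER_CUBIC))
E
```

```text
time_s: 48.7
tool_pos: [0.5363, -0.0812, 0.1519]
tool_rot: [180.0, -0.2, -3.1]
force: [-0.3, -0.2, 0.0]
grip_width: 0.0004
top [303.42 247.64] 364.0 y 0.0355 (293, 238, 22, 20)
scene [322.44 232.15] 336.0 y 0.039 (307, 224, 32, 17)
48.8 [-1.  -0.4  0.1] [ 0.5348 -0.0805  0.1498]
time_s: 49.8
tool_pos: [0.4327, -0.1245, 0.1801]
tool_rot: [180.0, 0.0, -3.1]
force: [-0.1, -0.2, 0.2]
grip_width: 0.0006
red scene px [276.66 224.58] area 311.0 y on z.075 -0.0665 f [-0.16  0.98  0.68] tcp [ 0.4327 -0.1245  0.1802] 49.9
blue [357.3 267.8] 13.0 (355, 263, 6, 15)
red top [347.87 252.01] 252.0
top [303.42 247.69] 367.0 y 0.0355 (293, 238, 22, 21)
scene [322.74 232.19] 330.0 y 0.0396 (307, 224, 32, 17)
50.0 [-0.5  0.7 -0.6] [ 0.4326 -0.1245  0.1803]
```

View pics/s15.png

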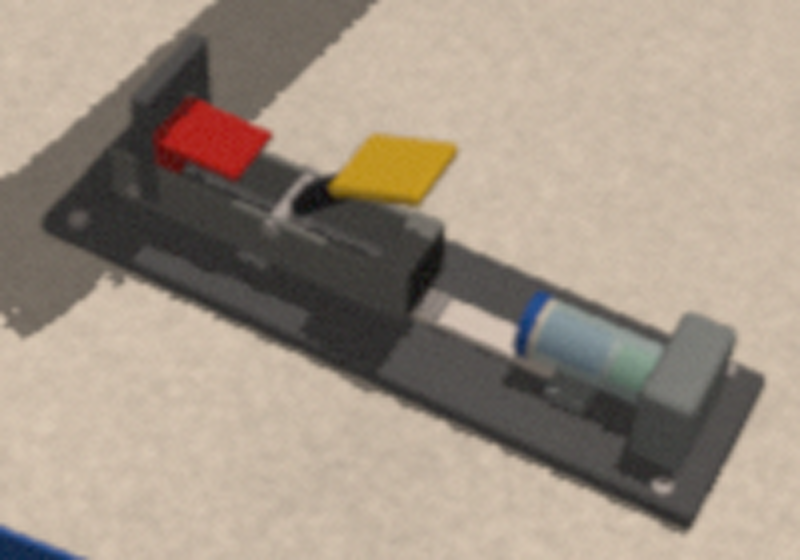

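View pics/t15.png

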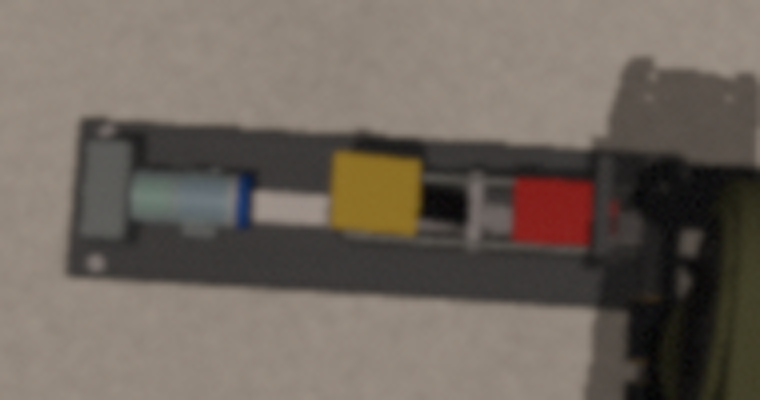

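```bash
python3 -m pendant '[[0,0.3,0,0,0,0],[0,0.6,0,0,0,0],[0,1,0,0,0,0],[0,1,0,0,0,0],[0,1,0,0,0,0],[0,1,0,0,0,0],[0,1,0,0,0,0],[0,1,0,0,0,0]]'
python3 - <<'E'
from h import *
t=viewer.read_camera("top")
f=t["frame"][215:290,320:395,::-1]
a=cv2.convertScaleAbs(f,alpha=2.5)
s=viewer.read_camera("scene")["frame"][195:255,228:303,::-1];s=cv2.convertScaleAbs(s,alpha=2.2)
s=cv2.copyMakeBorder(s,0,15,0,0,cv2.BORDER_CONSTANT)
cv2.imwrite("pics/t16.png",cv2.resize(np.hstack([a,s]),None,fx=5.3,fy=5.3,interpolation=cv2.INTER_CUBIC))
E
```

```text
time_s: 51.1
tool_pos: [0.4274, -0.2238, 0.1804]
tool_rot: [-180.0, -0.0, -3.0]
force: [-0.6, 0.1, -0.7]
grip_width: 0.0009
```

View pics/t16.png

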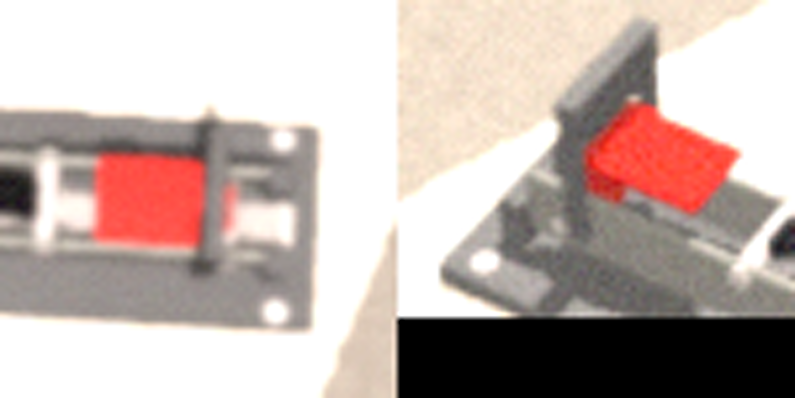

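Visually the rods reach the rear posts. To be sure, I'll compute how far the yellow pad travelled from the home picture (t8) to now.

```bash
python3 - <<'E'
from h import *
t=viewer.read_camera("top");s=viewer.read_camera("scene")
def cen(path,x0,y0,k,c):
    im=cv2.imread(path);h=cv2.cvtColor(im,cv2.COLOR_BGR2HSV);m=cv2.inRange(h,*Y)
    cs,_=cv2.findContours(m,cv2.RETR_EXTERNAL,cv2.CHAIN_APPROX_NONE);b=max(cs,key=cv2.contourArea);M=cv2.moments(b)
    u,v=(M["m10"]/M["m00"]+.5)/k+x0-.5,(M["m01"]/M["m00"]+.5)/k+y0-.5
    return (round(u,2),round(v,2)),onz(c,u,v,.108)[:2].round(4)
print("init",cen("pics/crop_t.png",210,210,4,t),"init s",cen("pics/crop_s.png",225,190,4,s))
print("home",cen("pics/t8.png",210,200,4,t),cen("pics/s8.png",225,170,4,s))
print("end",cen("pics/t15.png",210,200,4,t),cen("pics/s15.png",225,190,4,s))
# posts and rod ends profile in top picture along the rods
f=cv2.cvtColor(t["frame"],cv2.COLOR_RGB2GRAY)
for v in range(244,268):print(v,f[v,356:382].tolist())
E
```

```text
init ((287.91, 246.88), array([0.5442, 0.0707])) init s ((338.78, 238.84), array([0.5508, 0.0743]))
home ((279.03, 246.16), array([0.5458, 0.0909])) ((348.54, 242.95), array([0.552 , 0.0951]))
end ((303.52, 247.65), array([0.5425, 0.0352])) ((322.77, 232.1), array([0.5488, 0.0396]))
244 [32, 31, 33, 45, 53, 57, 54, 46, 45, 44, 43, 42, 45, 46, 49, 51, 57, 62, 61, 59, 60, 60, 60, 68, 95, 123]
245 [43, 40, 39, 48, 57, 58, 53, 47, 45, 44, 44, 44, 43, 43, 45, 46, 49, 50, 52, 57, 59, 59, 60, 69, 95, 123]
246 [53, 51, 46, 49, 56, 57, 59, 60, 62, 65, 65, 65, 63, 59, 57, 54, 54, 53, 55, 57, 58, 60, 62, 71, 97, 125]
247 [60, 55, 47, 49, 55, 58, 62, 66, 74, 75, 77, 76, 75, 72, 68, 61, 57, 57, 57, 58, 57, 60, 61, 74, 104, 130]
248 [61, 55, 49, 50, 56, 59, 59, 61, 67, 68, 65, 65, 62, 61, 61, 59, 57, 59, 58, 57, 59, 58, 62, 75, 106, 133]
249 [60, 53, 50, 51, 56, 58, 57, 62, 66, 61, 55, 51, 50, 46, 47, 56, 57, 58, 55, 55, 58, 60, 62, 74, 106, 133]
250 [59, 56, 49, 52, 59, 58, 61, 64, 66, 63, 56, 52, 48, 43, 44, 51, 55, 55, 54, 56, 58, 59, 61, 75, 106, 133]
251 [58, 56, 51, 54, 57, 60, 62, 66, 66, 6
[... 1180 characters left out ...]
 79, 70, 62, 60, 66, 87, 116, 137]
262 [62, 49, 47, 55, 58, 60, 66, 69, 69, 69, 72, 71, 69, 62, 57, 57, 58, 62, 64, 63, 60, 61, 66, 86, 116, 137]
263 [53, 43, 43, 51, 54, 59, 64, 71, 72, 75, 77, 77, 75, 69, 61, 59, 58, 60, 59, 60, 59, 61, 66, 86, 116, 136]
264 [39, 33, 34, 41, 45, 53, 64, 68, 66, 64, 64, 64, 62, 59, 59, 60, 60, 59, 59, 60, 61, 61, 66, 88, 117, 136]
265 [35, 29, 32, 36, 42, 54, 65, 67, 63, 56, 56, 52, 50, 49, 54, 59, 58, 57, 59, 59, 60, 60, 68, 93, 121, 138]
266 [42, 37, 37, 42, 48, 57, 60, 63, 61, 59, 56, 56, 51, 45, 49, 53, 55, 58, 58, 57, 59, 61, 70, 96, 122, 140]
267 [51, 48, 48, 51, 55, 58, 59, 61, 58, 59, 58, 59, 52, 48, 47, 47, 50, 55, 58, 58, 59, 60, 70, 96, 123, 139]
```

The travel from home to now is 55.7 mm (top) and 55.5 mm (scene) against the stated ~56 mm, so the carriage is at its rear stop. I check the bottle and dish once more, then hand in.

```bash
python3 - <<'E'
from h import *
t=viewer.read_camera("top");cv2.imwrite("pics/top_end.png",t["frame"][:,:,::-1])
a=cv2.imread("pics/top0.png")[:,:,::-1]
h0=blob({"frame":np.ascontiguousarray(a)},(20,70,90),(32,255,255),(440,255,490,315));h1=blob(t,(20,70,90),(32,255,255),(440,255,490,315))
print(h0 and h0[:2],h1 and h1[:2])
d=np.abs(a[235:262,150:182].astype(int)-t["frame"][235:262,150:182]).max();print("bottle diff",d)
print(env.get_obs()["force"])
print(env.sign_off())
E
```

```text
((464.6892682926829, 284.1393495934959), 1025.0) None
bottle diff 15
[-0.10538521  0.13003895 -0.20204019]
the job is handed in; nothing more can be done
None
```

View pics/top_end.png

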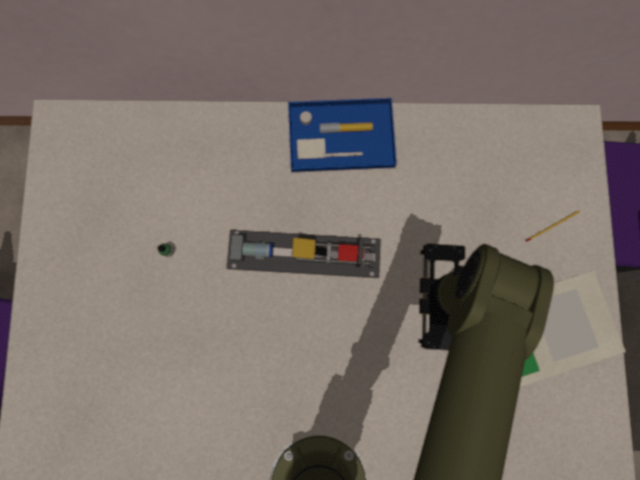

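I pumped the trigger four times until the stopper was home. Then I pressed the red lever, slid the carriage back to its rear stop, took the hand off and handed the job in at about 51 s.

**What the last checks showed**
- **Stopper:** on the fourth stroke the force rose to about 13 N and the carriage stopped advancing, so I backed off. About 8.2 mm of blue was visible against the rim, which matches the 8 mm flange. It stayed flush as the carriage went back.
- **Carriage:** it travelled about 55.6 mm back, against the stated 56 mm or so. It stopped moving when pushed harder, and its rods reach the rear posts in the picture.
- **Bottle and hand:** the bottle looks unchanged in the top view. The hand was clear, at about 18 cm up and reading no force.

**What failed or disagreed**
- **Dish:** the last check could not see it, because the arm was over it. The hand stayed about 18 cm up there and felt nothing.
- **Contact height:** both pads met the fingers well below their stated heights, the red pad by about 20 mm. I worked by feel instead.
- **Red pad:** at the rear stop I pressed it harder than the stated 7–8 N, up to about 21 N down with 11 N on the bar. The hand also rose about 3 mm there, so I cannot be sure the lever was still fully pressed for the last few millimetres of travel.
- **Trigger force:** the moving stopper took about 10–12 N at the hand, slightly over the stated 7–10 N. Part of that was sideways friction.

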